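# Eject filter capsules and dock the test tray

### The arm

A 6-joint arm with a two-finger parallel gripper is mounted at the origin on the work surface. World frame = base frame: x ahead of the robot, y to its left, z up, the work surface at z = 0. Lengths are in m, angles in rad, forces in N, time in s.
With the tool pointing down it reaches from about 0.35 to 0.975 m from the base axis. Payload 4.9 kg.
Tool frame: the origin (TCP) lies between the finger pads; the fingertips stand 25 mm ahead of it and the grasp point (between the pads) lies 6 mm ahead of it (ctrl.tip_reach is the distance from the TCP to the fingertips, in m); z points along the fingers, y is the direction in which the jaws open and shut (so a half turn about z gives the same grasp; the last joint's range is limited). The gripper opens to 85 mm and grips with 20 to 120 N. Pads are 22 mm wide; open, the fingers measure 114 mm over their backs; the gripper's body (76 mm by 85 mm) begins 54 mm behind the grasp point. The pads swing forward as they close: fully open they stand 13 mm farther back than shut.
Start: joints at [1.028, 0.053, 1.613, -0, 1.476, -0.119], TCP at [0.257, 0.57, 0.256] pointing down, gripper open.
Joint ranges: [-3.01, 3.01], [-1.01, 2.22], [0.06, 2.58], [-1.02, 4.17], [0.09, 2.62], [-3.14, 3.14]. Speed limits (rad/s): [2.57, 2.57, 3.14, 3.14, 3.14, 3.14].

### API

Orientations are given as a rotation vector (axis times angle).
In Python, from station import get_obs, get_image, camera_params, order, ctrl gives the robot as it stands.
- The arm moves only by the tool move_arm, never from a script. Its argument "deltas" is one flat list of numbers, 5 for each row, row after row: the opening, from -1 (shut) to 1 (fully open), so that 0 is half open, then the shift along the tool's x, y, z in m, then the turn about the tool's z in degrees. In form: [fingers, tx, ty, tz, turn, fingers, tx, ty, tz, turn, ...]. A call has 1 to 10 rows; each row is the pose to reach, as a shift and turn from the pose measured when the call began, along the tool's axes at that moment; what a row does not reach only later rows make up. A row lasts 1/10 s, in which the tool goes at most 50 mm and 8.59 degrees, less where a joint would pass 70% of its speed; a pose out of reach is approached as far as the arm can. A call with a gripper value outside its range is refused whole. The fingers move at their own pace and stop on an object; "force" is the grip in N (left out, the last holds). Time passes only in rows, so rows that repeat a pose let the fingers close. It gives the time, the measured TCP pose, the force and the opening at its end, in the units of the state.
- get_obs(): the state, without advancing time (a new reading comes with each control period).
- get_image(name): name is "scene" or "side" or "wrist"; returns the picture (384x512x3 uint8, red, green, blue); there is no depth.
- camera_params(name): a dict with "camera_matrix" (3x3 intrinsics, pixels), "extrinsics" (4x4, takes a point from camera to world coordinates); the wrist camera has in their place "tool_from_camera" (4x4, takes a point from camera to tool coordinates, whose origin is the TCP and whose axes are the flange's). Camera axes: x right, y up, looking along -z (the intrinsics and any distortion apply to the point x, -y, -z); pixel columns grow to the right and rows downward; lengths in m; the calibration is good to about 2 mm. A picture is of the moment at which its call begins: read the wrist's pose just before it. camera_params takes no time and is no camera call.
- order.finish_job(): hands the job in, once; it reports no verdict.
The state is a dict: "t": time; "q": joint angles; "dq": joint speeds; "effort": joint torques, N m; "tool_pos": TCP position; "tool_rot": TCP orientation; "contact_force": force on the tool from outside, world axes, zero at the start; "wrist_torque": the same for the moment, N m; "opening": finger opening in m.
Only numpy, scipy, OpenCV 4.12 (cv2) and the standard library are available. Lean on these libraries where they do the work, as an engineer would, in place of code of your own. Each camera call takes 0.05 s, during which the arm holds its last target. There are 200 camera calls.

### The job

Get the filter capsules out of the two white carriers: their wells are too tight to grip them, so set a carrier that holds any squarely down over the two posts of the ejector stand, which poke the capsules up from below. Stand every capsule upright in a pocket of its own in the station's sliding tray, and put both carriers, once empty, upright in the yellow tub, one to a bay. Once all capsules are in, push the tray in until its spring detent has clicked past and it is fully home, leaving the bottle, jar and grey box where they are.

Things in the scene. Friction and masses are not known exactly. Their poses are not given: they have to be found in the camera images.
- stand_top (a point): ejector stand, fixed to the bench: a steel plate 90 x 200 x 12 mm (x, y, z) with two upright steel posts of 14 mm diameter that stand 48 mm above the plate at y = +50 and y = -50 mm of its own frame. This point: centre of the plate's upper face, between the posts; z up
- carrier_a_grip (a point): grip bar of a carrier, standing on the middle of the block's upper face: 24 x 30 mm (x, y) and 50 mm high. This point: on the bar's axis, 30 mm above the block's upper face and 98 mm above the block's underside; x across the block, y along it, z up
- carrier_b_grip (a point): grip bar of a carrier, standing on the middle of the block's upper face: 24 x 30 mm (x, y) and 50 mm high. This point: on the bar's axis, 30 mm above the block's upper face and 98 mm above the block's underside; x across the block, y along it, z up
- carrier_a: carrier, loose: white plastic block 60 x 160 x 68 mm (x, y, z; about 0.3 kg). Two wells, 46 mm in diameter and 60 mm deep, at y = +50 and -50 mm; each well's 8 mm thick floor has a 26 mm square access hole through to the underside. Down on the stand's plate, posts through the holes, its capsules stand 40 mm out. Origin: centre of the underside
- carrier_b: carrier, loose: white plastic block 60 x 160 x 68 mm (x, y, z; about 0.3 kg). Two wells, 46 mm in diameter and 60 mm deep, at y = +50 and -50 mm; each well's 8 mm thick floor has a 26 mm square access hole through to the underside. Down on the stand's plate, posts through the holes, its capsules stand 40 mm out. Origin: centre of the underside
- cap_a1_mid (a point): filter capsule, an upright plain grey cylinder 44 mm in diameter and 60 mm high (80 g), the same either way up; this point is its centre (half-way up), z along its axis. At the start it sits in a well of carrier_a, its top flush with the upper face of the block. May be absent.
- cap_a2_mid (a point): filter capsule, an upright plain grey cylinder 44 mm in diameter and 60 mm high (80 g), the same either way up; this point is its centre (half-way up), z along its axis. At the start it sits in a well of carrier_a, its top flush with the upper face of the block. May be absent.
- cap_b1_mid (a point): filter capsule, an upright plain grey cylinder 44 mm in diameter and 60 mm high (80 g), the same either way up; this point is its centre (half-way up), z along its axis. At the start it sits in a well of carrier_b, its top flush with the upper face of the block. May be absent.
- cap_b2_mid (a point): filter capsule, an upright plain grey cylinder 44 mm in diameter and 60 mm high (80 g), the same either way up; this point is its centre (half-way up), z along its axis. At the start it sits in a well of carrier_b, its top flush with the upper face of the block. May be absent.
- pocket0 (a point): round pocket of the sliding tray, 51 mm in diameter, 15 mm deep; this point: centre of its floor, which is 24 mm above the bench. Four pockets in a square of 75 mm pitch; x points along the tray's way in, z up
- pocket1 (a point): round pocket of the sliding tray, 51 mm in diameter, 15 mm deep; this point: centre of its floor, which is 24 mm above the bench. Four pockets in a square of 75 mm pitch; x points along the tray's way in, z up
- pocket2 (a point): round pocket of the sliding tray, 51 mm in diameter, 15 mm deep; this point: centre of its floor, which is 24 mm above the bench. Four pockets in a square of 75 mm pitch; x points along the tray's way in, z up
- pocket3 (a point): round pocket of the sliding tray, 51 mm in diameter, 15 mm deep; this point: centre of its floor, which is 24 mm above the bench. Four pockets in a square of 75 mm pitch; x points along the tray's way in, z up
- tab (a point): upright push tab at the tray's outer end: 14 mm thick, 60 mm wide, its top 102 mm above the bench. This point: middle of its outer face, 77 mm above the bench (25 mm below its top); x points along the way in (the direction to push), z up
- tray (a joint): how far the tray is pushed in along its slide (m): from 0 (fully out) to 0.120 (fully home, against the stop at the white housing). It has about 2.5 N of friction and stays where it is left; from 0.101 a spring roller resists with up to about 8 N more, the click comes at 0.110, and from there the roller drives it towards the stop and holds it
- tub_floor (a point): shallow yellow tub for empties, fixed: 230 x 230 x 50 mm (x, y, z) outside, walls 5 mm, with a wall along its middle that makes two bays 107 mm wide, centred at y = +56 and -56 mm; one carrier to a bay, long side along the tub's x. This point: centre of its inner floor, 5 mm above the bench; z up
- bottle: bystander: bottle 60 mm in diameter, 150 mm high, by the centre of its underside
- jar: bystander: jar 70 mm in diameter, 90 mm high, by the centre of its underside
- tipbox: bystander: closed grey plastic box 80 x 110 x 50 mm, by the centre of its underside

How it is judged:
By the outcome, as a careful person would: the job done as asked, in the order asked, and still so for the second after the job is handed in, with the robot touching nothing.
Of cap_a1, cap_a2, cap_b1, cap_b2 only 2 to 4 are there at a start; the rules pass over those that are not, and their reading is None.
At some moment in a run one of carrier_a, carrier_b may be knocked a few centimetres aside while the robot is not near it.
It also fails if it takes over 210 s, if anything falls off the work surface, if the arm or the gripper's body presses on something with over 40 N, if the wrist force passes 120 N, or if a joint passes its speed limit or range.

## Working session

There is one attempt and no reset: what is moved stays moved. The work goes in short steps, Python scripts to look and compute and a tool call to move; the robot and the scene stay as the last step left them, time stands still between calls to the robot, and variables do not carry over. Pictures are saved under pics/ and viewed, about 12 in all and at most 16, crops included, and the job is handed in when it is done.

Besides the shell and the picture viewer there is one more tool, called as a command line: name --argument value ..., lists and objects as JSON in quotes. move_arm: Moves the arm, as the interface text tells. Its arguments: {"type":"object","properties":{"deltas":{"type":"array"},"force":{"type":"number"}},"required":["deltas"]}

```bash
ls; mkdir -p pics; python3 - <<'E'
from station import *
import cv2,numpy as np
o=get_obs();print(o)
for n in("scene","side","wrist"):
    cv2.imwrite(f"pics/{n}0.png",get_image(n)[:,:,::-1])
    p=camera_params(n);print(n,{k:np.round(v,4).tolist() if not isinstance(v,str) else v for k,v in p.items()})
a=[cv2.imread(f"pics/{n}0.png") for n in("scene","side")]
E
```

```text
pics
{'t': 0.0, 'q': array([ 1.02801523e+00,  5.33367427e-02,  1.61426163e+00,  1.59226507e-05,
        1.47599698e+00, -1.19022985e-01]), 'dq': array([ 1.31631350e-03, -9.31493104e-05, -1.32964066e-03,  2.52237512e-03,
       -7.26660351e-05,  3.10754744e-03]), 'effort': array([-3.81518585e-04, -3.93687594e+01, -3.70175278e+01, -1.77546635e-04,
        7.20072974e-03,  4.34122242e-06]), 'tool_pos': array([0.25671194, 0.5692336 , 0.25509477]), 'tool_rot': array([-6.60530533e-01, -3.07068608e+00,  2.96644768e-03]), 'contact_force': array([-0.87567317,  0.86611112,  1.16611651]), 'wrist_torque': array([-0.05476264,  0.02753229,  0.01202837]), 'opening': 0.08535306366970004}
scene {'camera_matrix': [[479.5623, 0.0, 248.5933], [0.0, 479.5623, 186.5745], [0.0, 0.0, 1.0]], 'extrinsics': [[-0.4217, -0.7678, 0.4824, 1.1599], [0.9067, -0.36, 0.2197, 0.2492], [0.005, 0.5301, 0.8479, 1.0847], [0.0, 0.0, 0.0, 1.0]]}
side {'camera_matrix': [[494.0779, 0.0, 264.9496], [0.0, 494.0779, 185.4609], [0.0, 0.0, 1.0]], 'extrinsics': [[0.9757, 0.0999, -0.1951, 0.2834], [-0.219, 0.4822, -0.8483, -1.3147], [0.0094, 0.8704, 0.4923, 0.854], [0.0, 0.0, 0.0, 1.0]]}
wrist {'camera_matrix': [[301.0832, 0.0, 253.4332], [0.0, 301.0832, 194.0413], [0.0, 0.0, 1.0]], 'tool_from_camera': [[-0.0014, 0.948, 0.3183, 0.0808], [1.0, 0.0019, -0.0013, 0.0007], [-0.0018, 0.3183, -0.948, -0.1173], [0.0, 0.0, 0.0, 1.0]]}
```

View pics/scene0.png

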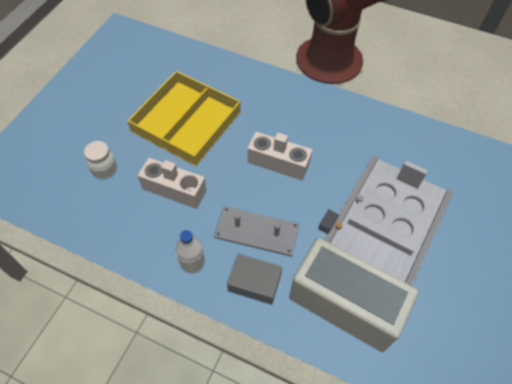

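View pics/side0.png

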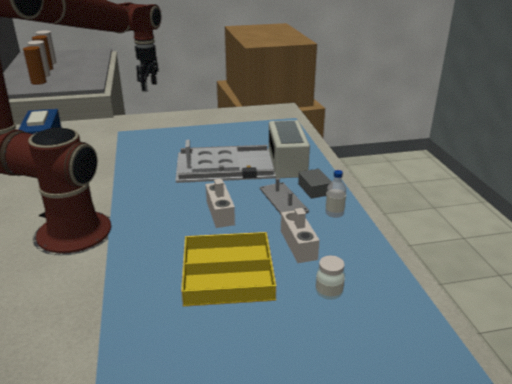

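The scene view shows the tub at (185,115), carriers at (280,155) and (172,182), the stand at (257,230), the tray at (390,210), the bottle at (190,250), the jar at (99,157) and the grey box at (255,278). I'll zoom in and cast rays.

```bash
cat > h.py <<'E'
from station import *
import cv2,numpy as np
from scipy.spatial.transform import Rotation as R
def pose(o=None):
    o=o or get_obs(); T=np.eye(4); T[:3,:3]=R.from_rotvec(o["tool_rot"]).as_matrix(); T[:3,3]=o["tool_pos"]; return T
def cam(name,T=None):
    p=camera_params(name); K=np.array(p["camera_matrix"])
    E=np.array(p["extrinsics"]) if name!="wrist" else (pose() if T is None else T)@np.array(p["tool_from_camera"])
    return K,E,p
def ray(name,uv,T=None):
    K,E,p=cam(name,T); uv=np.atleast_2d(np.array(uv,float))
    d=np.c_[(uv[:,0]-K[0,2])/K[0,0],-(uv[:,1]-K[1,2])/K[1,1],-np.ones(len(uv))]
    return E[:3,3],d@E[:3,:3].T
def onz(name,uv,z,T=None):
    c,d=ray(name,uv,T); return c+d*((z-c[2])/d[:,2])[:,None]
def proj(name,P,T=None):
    K,E,p=cam(name,T); q=(np.atleast_2d(P)-E[:3,3])@E[:3,:3]
    return np.c_[K[0,0]*q[:,0]/-q[:,2]+K[0,2],K[1,1]*-q[:,1]/-q[:,2]+K[1,2]]
def tri(r1,r2):
    (a,d),(b,e)=r1,r2; d=d.ravel();e=e.ravel()
    s=np.linalg.lstsq(np.c_[d,-e],b-a,rcond=None)[0]; p,q=a+d*s[0],b+e*s[1]
    return (p+q)/2,np.linalg.norm(p-q)
E
python3 - <<'E'
from h import *
print({k:camera_params("scene").get(k) for k in camera_params("scene") if k not in("camera_matrix","extrinsics")})
s=cv2.imread("pics/scene0.png")
a=cv2.resize(s[60:310,110:460],None,fx=2.28,fy=2.28,interpolation=cv2.INTER_CUBIC); cv2.imwrite("pics/z1.png",a)
s=cv2.imread("pics/side0.png")
a=cv2.resize(s[110:310,160:360],None,fx=3,fy=3,interpolation=cv2.INTER_CUBIC); cv2.imwrite("pics/z2.png",a)
E
```

```text
{}
```

View pics/z1.png

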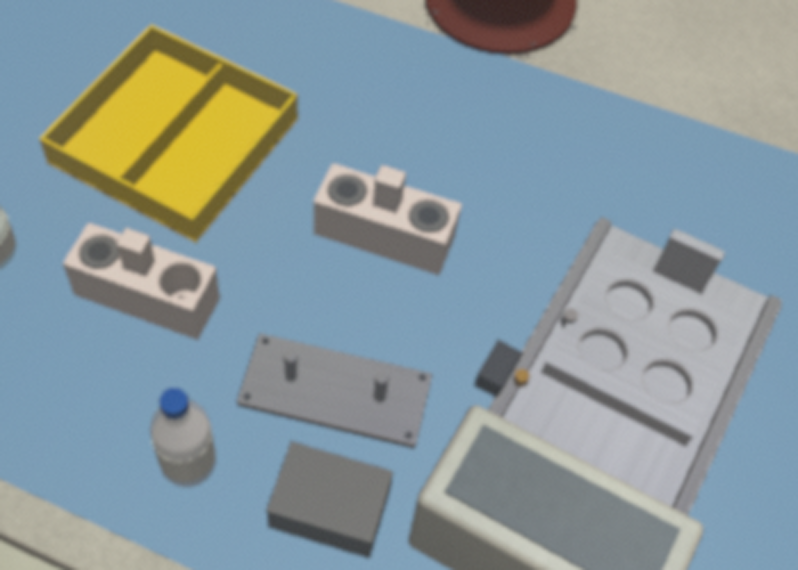

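View pics/z2.png

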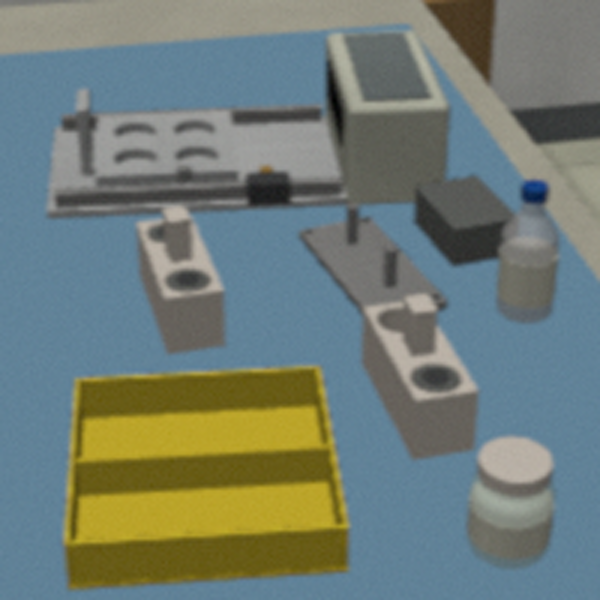

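This shows three capsules: two in the near carrier (wells at z1 (347,190) and (429,215)) and one in the far carrier (z1 (98,251); the well at (181,280) is empty).

```bash
python3 - <<'E'
from h import *
np.set_printoptions(precision=4,suppress=True)
f=lambda x,y:(110+x/2.28,60+y/2.28); g=lambda x,y:(160+x/3,110+y/3)
def S(lbl,pts,z): print(lbl,onz("scene",[f(*p) for p in pts],z)[:,:2].tolist())
def D(lbl,pts,z): print(" side",lbl,onz("side",[g(*p) for p in pts],z)[:,:2].tolist())
np.set_printoptions(precision=3)
S("C1 bar",[(391,174)],.118);D("C1bar",[(175,213)],.118)
S("C1 wells",[(347,190),(429,215)],.068)
S("C2 bar",[(136,238)],.118);D("C2bar",[(420,303)],.118)
S("C2 wells",[(98,251),(181,280)],.068)
S("posts",[(291,357),(381,380)],.06);D("posts",[(353,208),(391,250)],.06)
S("plate",[(260,335),(431,374),(415,446),(238,404)],.012)
S("pockets",[(629,300),(693,329),(603,349),(667,382)],.039)
D("pockets",[(135,130),(195,127),(135,156),(196,154)],.039)
S("tabtop",[(695,243)],.102);D("tab",[(84,91)],.102)
S("tub",[(152,26),(298,96),(195,233),(42,139)],.05)
D("tub",[(78,380),(320,368),(345,530),(70,545)],.05)
S("bottle top",[(174,395)],.15);S("jar",[(-24,205)],.09);S("box",[(292,443),(392,472),(372,545),(268,512)],.05)
for n,a,b in(("c1",(391,174),(175,213)),("c2",(136,238),(420,303)),("p1",(291,357),(391,250)),("p2",(381,380),(353,208)),("tab",(695,243),(84,91))):
    print(n,tri(ray("scene",f(*a)),ray("side",g(*b))))
T=pose();print(T)
E
```

```text
C1 bar [[0.4375998302189139, 0.010896350897750318]]
 side C1bar [[0.44101092309886036, 0.00968808005255739]]
C1 wells [[0.44364110393971956, -0.03861485592723196], [0.43638289257581375, 0.061030298704463914]]
C2 bar [[0.6338636893367131, -0.20310809023595938]]
 side C2bar [[0.6388205350239891, -0.20672166071651366]]
C2 wells [[0.6400776171485425, -0.25612527402455504], [0.6344754882228338, -0.15356321478744756]]
posts [[0.6660134412582446, -0.004212771887920408], [0.6506377465858451, 0.09328182865221199]]
 side posts [[0.6487381670507528, 0.08540558472549131], [0.6659251765542072, -0.012481472461060461]]
plate [[0.6323256872871479, -0.059886341438040724], [0.5965423031872967, 0.1330604213277586], [0.6837457510121288, 0.14957599402257893], [0.7194447120800919, -0.043112201773852776]]
pockets [[0.4295257818812075, 0.30271488753288095], [0.4359228250871312, 0.3774963117998854], [0.5024803122061026, 0.2947749270614928], [0.5122895195624337, 0.3689594611363428]]
 side pockets [[0.438615124967618, 0.37601441364710997], [0.5138087932614509, 0.36955061407902656], [0.4302146732699601, 0.30367
[... 581 characters left out ...]
4]]
jar [[0.6557943041680864, -0.4015075898368244]]
box [[0.750992273237941, 0.03754613938318144], [0.7368190002231783, 0.14279357445944918], [0.8150420245291117, 0.15460646423246843], [0.8277684740845197, 0.04801678853582783]]
c1 (array([0.44 , 0.011, 0.119]), np.float64(0.003126657054975588))
c2 (array([ 0.637, -0.204,  0.118]), np.float64(0.005860505561287564))
p1 (array([ 0.666, -0.006,  0.057]), np.float64(0.0035100248552067566))
p2 (array([0.65 , 0.092, 0.057]), np.float64(0.001704536151469449))
tab (array([0.378, 0.344, 0.111]), np.float64(0.002827036824230999))
[[-0.912  0.411 -0.001  0.257]
 [ 0.411  0.912 -0.001  0.569]
 [ 0.    -0.002 -1.     0.255]
 [ 0.     0.     0.     1.   ]]
```

```bash
cat >> h.py <<'E'
def plan(*wps):
    "print shift (mm) and turn (deg) in the present tool frame for world targets (x,y,z,yaw of tool y in deg)"
    T=pose(); cy=np.degrees(np.arctan2(T[1,1],T[0,1])); print("now",np.round(T[:3,3],4),"yaw",round(cy,1),"open",round(get_obs()["opening"],4))
    for w in wps:
        d=T[:3,:3].T@(np.array(w[:3])-T[:3,3]); t=-((w[3]-cy+180)%360-180)
        print(w,"->",np.round(d,4).tolist(),"turn",round(t,1))
def snap(name,fn):
    T=pose(); im=get_image(name)[:,:,::-1].copy(); cv2.imwrite("pics/"+fn,im); np.save("pics/"+fn+".npy",T); return im,T
E
python3 -c "
from h import *
plan((.44,.011,.26,4))"
```

```text
now [0.2568 0.5693 0.2553] yaw 65.7 open 0.0854
(0.44, 0.011, 0.26, 4) -> [-0.3966, -0.4336, -0.004] turn 61.7
```

move_arm --deltas '[1,-0.397,-0.434,-0.005,62,1,-0.397,-0.434,-0.005,62,1,-0.397,-0.434,-0.005,62,1,-0.397,-0.434,-0.005,62,1,-0.397,-0.434,-0.005,62,1,-0.397,-0.434,-0.005,62,1,-0.397,-0.434,-0.005,62,1,-0.397,-0.434,-0.005,62,1,-0.397,-0.434,-0.005,62,1,-0.397,-0.434,-0.005,62]'

```text
t: 1.15
tool_pos: [0.4126, 0.0926, 0.2602]
tool_rot: [2.147, 2.292, -0.001]
contact_force: [0.8, 0.8, -0.6]
opening: 0.0854
```

move_arm --deltas '[1,-0.083,0.022,0,0,1,-0.083,0.022,0,0,1,-0.083,0.022,0,0,1,-0.083,0.022,0,0]'

```text
t: 1.55
tool_pos: [0.4398, 0.0106, 0.2599]
tool_rot: [-2.15, -2.29, 0.002]
contact_force: [-0.6, 0.5, -0.1]
opening: 0.0856
```

```bash
python3 -c "
from h import *
snap('wrist','w1.png'); plan((.44,.011,.104,4))"
```

```text
now [0.4397 0.0114 0.26  ] yaw 3.7 open 0.0854
(0.44, 0.011, 0.104, 4) -> [-0.0003, 0.0004, 0.156] turn -0.3
```

View pics/w1.png

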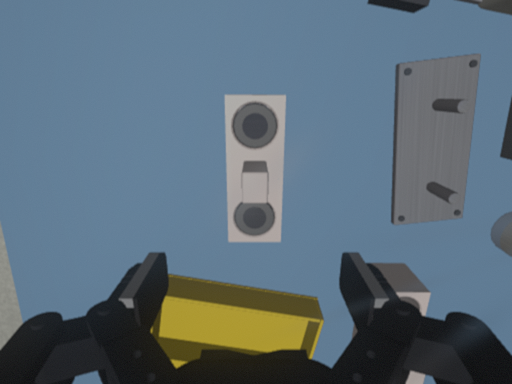

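Block corners at about (225,95), (286,96), (228,242) and (281,242), bar top at (255,188), post tops at (463,105) and (453,198).

```bash
python3 - <<'E'
from h import *
np.set_printoptions(precision=4,suppress=True)
T=np.load("pics/w1.png.npy")
def A(l,p,z):
    r=onz("wrist",p,z,T)[:,:2];print(l,r.tolist(),"mean",r.mean(0))
A("wells",[(255,126),(254.5,217)],.068)
c=onz("wrist",[(225,95),(286,96),(281,242),(228,242)],.068,T)[:,:2];print(c,c.mean(0))
d=(c[0]+c[1]-c[2]-c[3])/2;print("len",np.linalg.norm(d),"yaw y",np.degrees(np.arctan2(d[1],d[0]))-90)
A("bar",[(255,189)],.118)
A("posts",[(463,105),(453,198)],.06)
A("plate",[(399,63),(479,55),(463,219),(392,223)],.012)
f=lambda x,y:(110+x/2.28,60+y/2.28)
for w,s in(((463,105),(381,380)),((453,198),(291,357)),((255,189),(391,174)),((255,126),(429,215))):
    print(tri(ray("wrist",w,T),ray("scene",f(*s))))
E
```

```text
wells [[0.4394771103939825, 0.06152541646764862], [0.4451772371237599, -0.03745200952752231]] mean [0.4423 0.012 ]
[[ 0.4084  0.0893]
 [ 0.4679  0.092 ]
 [ 0.4774 -0.0665]
 [ 0.4169 -0.0702]] [0.4426 0.0112]
len 0.15927253236614786 yaw y 3.2304698204455207
bar [[0.44245243751537283, 0.010918034474984947]] mean [0.4425 0.0109]
posts [[0.6480364522685114, 0.09440600689108374], [0.6649724242547839, -0.00428067089128828]] mean [0.6565 0.0451]
plate [[0.5961507725563974, 0.13456610541293523], [0.682806141396997, 0.14806634722884043], [0.7206675351008214, -0.046960293313586976], [0.628684189027901, -0.05838455122717076]] mean [0.6571 0.0443]
(array([0.6495, 0.0937, 0.0579]), np.float64(0.0014576928800961353))
(array([ 0.6656, -0.0045,  0.0591]), np.float64(0.00011412959256159179))
(array([0.4423, 0.0126, 0.1242]), np.float64(0.00043260088327034223))
(array([0.4394, 0.0619, 0.0723]), np.float64(0.00013219844395525744))
```

move_arm --deltas '[1,0,0.003,0.05,0.5,1,0,0.003,0.1,0.5,1,0,0.003,0.14,0.5,1,0,0.003,0.156,0.5,1,0,0.003,0.156,0.5,-1,0,0.003,0.156,0.5,-1,0,0.003,0.156,0.5,-1,0,0.003,0.156,0.5,-1,0,0.003,0.156,0.5,-1,0,0.003,0.156,0.5]' --force 60

```text
t: 2.6
tool_pos: [0.4431, 0.0114, 0.105]
tool_rot: [2.158, 2.282, -0.001]
contact_force: [-1.0, 0.4, 4.2]
opening: 0.0233
```

```bash
python3 -c "
from h import *
print(get_obs()['contact_force'])
plan((.4425,.0112,.21,3.2),(.657,.0445,.21,9.5))"
```

```text
[-1.0359146   0.4202035   4.16854749]
now [0.4431 0.0114 0.105 ] yaw 3.2 open 0.0233
(0.4425, 0.0112, 0.21, 3.2) -> [-0.0003, -0.0006, -0.105] turn 0.0
(0.657, 0.0445, 0.21, 9.5) -> [0.021, 0.2155, -0.1049] turn -6.3
```

move_arm --deltas '[-1,0,0,-0.04,0,-1,0,0,-0.08,0,-1,0,0,-0.105,0,-1,0.004,0.045,-0.105,-2,-1,0.009,0.09,-0.105,-3,-1,0.013,0.135,-0.105,-4,-1,0.017,0.175,-0.105,-5,-1,0.021,0.205,-0.105,-6.3,-1,0.021,0.2155,-0.105,-6.3,-1,0.021,0.2155,-0.105,-6.3]'

```text
t: 3.6
tool_pos: [0.6572, 0.0445, 0.2083]
tool_rot: [-2.029, -2.397, 0.004]
contact_force: [0.2, 0.3, -4.3]
opening: 0.0233
```

```bash
python3 -c "
from h import *
snap('wrist','w2.png');snap('side','s2.png');print(get_obs()['contact_force'])
a=cv2.imread('pics/w2.png');b=cv2.imread('pics/s2.png')[100:292,200:456];b=cv2.resize(b,(512,384),interpolation=2)
cv2.imwrite('pics/m2.png',cv2.resize(np.hstack([a,b]),(800,300)))
plan((.657,.0445,.117,9.5))"
```

```text
[-0.0801105   0.65119794 -5.42125749]
now [0.6558 0.0443 0.2089] yaw 9.5 open 0.0233
(0.657, 0.0445, 0.117, 9.5) -> [0.0, 0.0014, 0.0919] turn -0.0
```

View pics/m2.png

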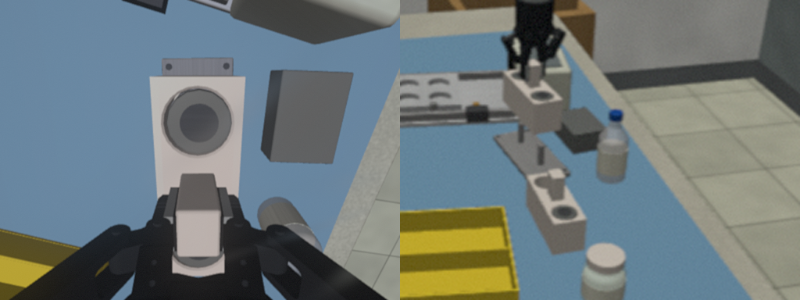

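The carrier is held squarely and lines up with the plate (both centred at about u=198 in the left half). I'll lower it, watching the force.

move_arm --deltas '[-1,0,0.001,0.03,0,-1,0,0.001,0.05,0,-1,0,0.001,0.06,0,-1,0,0.001,0.07,0,-1,0,0.001,0.078,0,-1,0,0.001,0.078,0]'

```text
t: 4.3
tool_pos: [0.6563, 0.0444, 0.1304]
tool_rot: [-2.029, -2.396, 0.004]
contact_force: [-0.4, 0.4, -3.3]
opening: 0.0231
```

move_arm --deltas '[-1,0,0,0.006,0,-1,0,0,0.011,0,-1,0,0,0.0135,0,-1,0,0,0.0135,0]'

```text
t: 4.7
tool_pos: [0.6566, 0.0444, 0.1172]
tool_rot: [-2.03, -2.397, 0.003]
contact_force: [-0.1, -0.8, -0.7]
opening: 0.0236
```

```bash
python3 -c "
from h import *
snap('side','s3.png');snap('scene','sc3.png')
f=lambda n,p:cv2.resize(cv2.imread('pics/'+n)[p[1]:p[1]+90,p[0]:p[0]+120],(400,300),interpolation=2)
cv2.imwrite('pics/m3.png',np.hstack([f('s3.png',(230,150)),f('sc3.png',(200,170))]))"
```

```text
(no output)
```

View pics/m3.png

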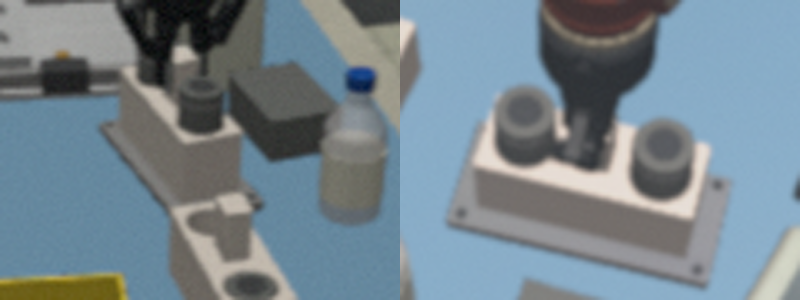

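Seated, with both capsules standing out. Next: release, rise and move over the +y capsule.

move_arm --deltas '[0.6,0,0,0,0,0.6,0,0,0,0,0.6,0,0,0,0,0.6,0,0,0,0,1,0,0,-0.04,0,1,0,0,-0.08,0,1,0.02,0,-0.11,0,1,0.049,0,-0.11,0,1,0.049,0,-0.11,0,1,0.049,0,-0.11,0]'

```text
t: 5.8
tool_pos: [0.6485, 0.0931, 0.227]
tool_rot: [-2.028, -2.398, 0.004]
contact_force: [-0.0, -0.3, -0.4]
opening: 0.0858
```

```bash
python3 -c "
from h import *
snap('wrist','w4.png');plan((.6483,.0938,.112,9.5))"
```

```text
now [0.6484 0.0926 0.2264] yaw 9.5 open 0.0852
(0.6483, 0.0938, 0.112, 9.5) -> [0.0013, 0.0004, 0.1144] turn -0.0
```

View pics/w4.png

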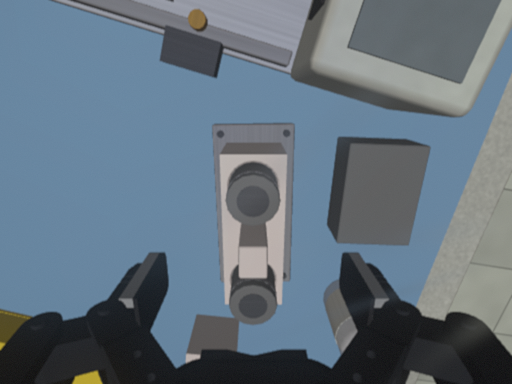

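Capsule tops at (252,199) and (253,299); the stand and carrier look square.

```bash
python3 - <<'E'
from h import *
T=np.load("pics/w4.png.npy")
print(onz("wrist",[(252.5,198),(253,298)],.120,T))
im=cv2.imread("pics/w4.png");g=cv2.medianBlur(cv2.cvtColor(im,6),3)
print(cv2.HoughCircles(g,cv2.HOUGH_GRADIENT,1,50,param1=80,param2=15,minRadius=22,maxRadius=32))
E
```

```text
[[0.64830891 0.09667284 0.12      ]
 [0.66412945 0.00391863 0.12      ]]
[[[252.5 197.5  27.9]
  [252.5 298.5  25.7]]]
```

```bash
python3 - <<'E'
from h import *
T=np.load("pics/w4.png.npy")
for w,s in(((252.5,198),(278.9,214.1)),((253,298),(237.5,203))): print(tri(ray("wrist",w,T),ray("scene",s)))
print(proj("wrist",[(.6483,.0938,.12),(.6647,-.0048,.12)],T))
im=cv2.imread("pics/w4.png");cv2.imwrite("pics/z4.png",cv2.resize(im[110:340,180:330],None,fx=2.6,fy=2.6,interpolation=2))
E
```

```text
(array([0.64809128, 0.09428539, 0.117089  ]), np.float64(0.0027240289433341724))
(array([ 0.66302075, -0.00353386,  0.11507969]), np.float64(0.007058625208436048))
[[251.89574102 201.37613818]
 [252.03376403 306.12072537]]
```

View pics/z4.png

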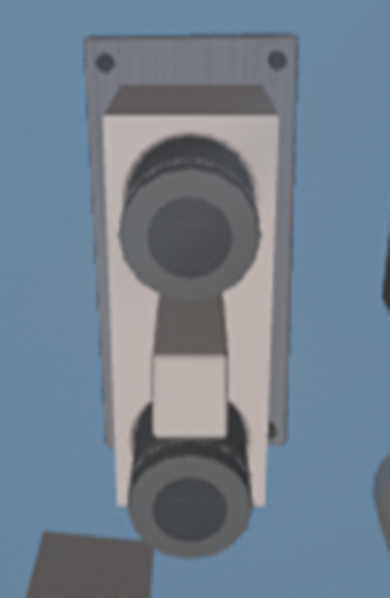

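The capsule discs are centred at about (253,200) and (253,305), matching the post positions. Grasping the +y one.

move_arm --deltas '[0.7,0.0015,0,0.05,0,0.7,0.0015,0,0.09,0,0.7,0.0015,0,0.114,0,0.7,0.0015,0,0.114,0,-1,0.0015,0,0.114,0,-1,0.0015,0,0.114,0,-1,0.0015,0,0.114,0,-1,0.0015,0,0.114,0,-1,0.0015,0,0.07,0,-1,0.0015,0,0.03,0]' --force 40

```text
t: 6.85
tool_pos: [0.6472, 0.094, 0.1966]
tool_rot: [-2.028, -2.395, 0.007]
contact_force: [0.4, -0.1, -0.2]
opening: 0.043
```

```bash
python3 -c "
from h import *
print(get_obs()['contact_force'])
plan((.513,.3693,.20,30),(.513,.3693,.077,30))"
```

```text
[ 0.413245   -0.067124   -0.23724569]
now [0.6472 0.094  0.1966] yaw 9.5 open 0.043
(0.513, 0.3693, 0.2, 30) -> [0.2937, -0.087, -0.0031] turn -20.5
(0.513, 0.3693, 0.077, 30) -> [0.2937, -0.0863, 0.1199] turn -20.5
```

move_arm --deltas '[-1,0,-0.03,-0.03,0,-1,0.03,-0.07,-0.05,0,-1,0.07,-0.09,-0.05,0,-1,0.115,-0.09,-0.05,0,-1,0.16,-0.09,-0.05,0,-1,0.205,-0.088,-0.05,0,-1,0.25,-0.088,-0.05,0,-1,0.28,-0.088,-0.05,0,-1,0.294,-0.088,-0.05,0,-1,0.294,-0.088,-0.05,0]'

```text
t: 7.85
tool_pos: [0.5117, 0.3708, 0.2472]
tool_rot: [-2.025, -2.398, 0.007]
contact_force: [0.2, -0.8, -0.9]
opening: 0.0429
```

```bash
python3 -c "
from h import *
snap('wrist','w5.png');plan((.513,.3693,.077,10))"
```

```text
now [0.5121 0.3695 0.2471] yaw 9.6 open 0.043
(0.513, 0.3693, 0.077, 10) -> [-0.0001, 0.0018, 0.17] turn -0.4
```

View pics/w5.png

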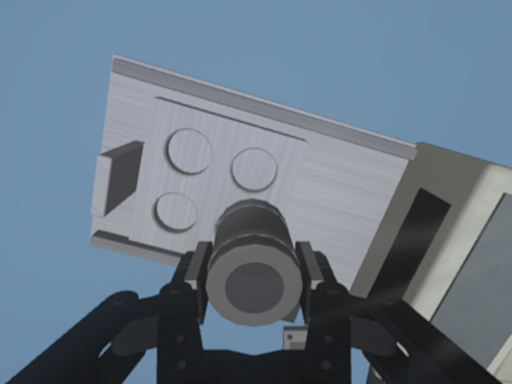

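Three pockets seen at (189,151), (254,170) and (177,211); the fourth is behind the capsule. The tab is at (120,178).

```bash
python3 - <<'E'
from h import *
T=np.load("pics/w5.png.npy")
P=onz("wrist",[(189.5,150.5),(254.5,169.5),(177,211)],.039,T);print(P[:,:2],np.linalg.norm(P[0]-P[1]),np.linalg.norm(P[0]-P[2]))
print("4th",P[1]+P[2]-P[0])
print(proj("wrist",[(.4298,.303,.039),(.4373,.3768,.039),(.503,.2945,.039),(.513,.3693,.039)],T))
E
```

```text
[[0.43963256 0.381864  ]
 [0.51292462 0.37276171]
 [0.4323263  0.3088308 ]] 0.07385511360130195 0.07339775363222839
4th [0.50561836 0.29972851 0.039     ]
[[174.41131587 215.23742942]
 [186.91347659 154.68666699]
 [235.27591583 231.32747934]
 [254.04690851 172.49763074]]
```

```bash
python3 - <<'E'
from h import *
T=np.load("pics/w5.png.npy")
im=cv2.imread("pics/w5.png");g=cv2.cvtColor(im,6);b=cv2.GaussianBlur(g,(3,3),0)
# radial edge points in image, project to z=.039 plane, robust circle fit
for c0 in((.4396,.380),(.5129,.371),(.4323,.307)):
  for z in(.039,):
    best=[]
    for a in np.radians(np.arange(0,360,5)):
        rr=np.arange(.018,.033,.0003); P=np.c_[c0[0]+rr*np.cos(a),c0[1]+rr*np.sin(a),np.full(len(rr),z)]
        uv=proj("wrist",P,T).astype(np.float32)
        v=cv2.remap(b,uv[:,0].reshape(1,-1),uv[:,1].reshape(1,-1),1).ravel().astype(float)
        d=np.abs(np.gradient(cv2.GaussianBlur(v.reshape(1,-1),(7,1),0).ravel())); ok=np.where(d>0.5*d.max())[0]
        if d.max()>0.6: best.append(P[ok[-1],:2])
    B=np.array(best)
    for _ in range(6):
        x=np.linalg.lstsq(np.c_[2*B,np.ones(len(B))],(B**2).sum(1),rcond=None)[0];r=np.sqrt(x[2]+x[:2]@x[:2])
        e=np.abs(np.hypot(*(B-x[:2]).T)-r); B=B[e<max(.0007,2*np.median(e))]
    print(z,x[:2],"r",r,len(B),"resid",e.mean())
E
```

```text
0.039 [0.43858972 0.38009066] r 0.02760122175932011 71 resid 0.00022054190117937712
0.039 [0.51214563 0.37156282] r 0.02784531879126289 49 resid 0.00020487799671908786
0.039 [0.42992092 0.30620457] r 0.027575357761560174 62 resid 0.0001746947306014274
```

```bash
python3 - <<'E'
from h import *
T=np.load("pics/w5.png.npy")
print(onz("wrist",[(254,285),(254,287),(254,289)],T[2,3]+.008,T)[:,:2],T[:3,3])
print(proj("wrist",(T@np.array([0,0,-.008,1]))[:3],T))
im=cv2.imread("pics/w5.png");s=cv2.cvtColor(im,6)[180:340,254];print(s.tolist())
E
```

```text
[[0.51249809 0.37557435]
 [0.51266498 0.37458695]
 [0.51283269 0.37359463]] [0.51170318 0.3707985  0.24719243]
[[250.4307955  294.04267816]]
[160, 160, 161, 160, 160, 160, 161, 163, 160, 139, 105, 98, 114, 136, 151, 156, 163, 159, 137, 93, 76, 74, 80, 81, 87, 84, 74, 69, 68, 67, 66, 66, 65, 63, 63, 60, 62, 61, 62, 61, 60, 59, 60, 60, 57, 57, 59, 57, 59, 65, 67, 68, 69, 77, 77, 61, 56, 54, 53, 56, 55, 57, 60, 73, 94, 108, 105, 103, 101, 101, 101, 102, 101, 101, 101, 101, 102, 100, 101, 102, 101, 100, 84, 67, 69, 72, 72, 69, 71, 68, 70, 70, 70, 70, 69, 70, 71, 72, 73, 72, 72, 72, 72, 71, 71, 71, 69, 71, 71, 71, 71, 71, 71, 70, 72, 72, 69, 71, 71, 70, 70, 70, 71, 71, 71, 72, 69, 70, 70, 69, 68, 66, 72, 86, 99, 100, 102, 100, 99, 100, 100, 101, 99, 99, 98, 99, 109, 125, 133, 134, 134, 133, 133, 131, 132, 132, 132, 132, 132, 133]
```

move_arm --deltas '[-1,-0.0015,0,0.04,0,-1,-0.0015,0,0.08,0,-1,-0.0015,0,0.12,0,-1,-0.0015,0,0.14,0,-1,-0.0015,0,0.15,0,-1,-0.0015,0,0.158,0,-1,-0.0015,0,0.164,0,-1,-0.0015,0,0.168,0,-1,-0.0015,0,0.17,0,-1,-0.0015,0,0.17,0]'

```text
t: 8.9
tool_pos: [0.5166, 0.3709, 0.0835]
tool_rot: [2.03, 2.397, 0.017]
contact_force: [3.2, 7.3, 4.5]
opening: 0.0431
```

move_arm --deltas '[-1,0.001,0,-0.01,0,-1,0.001,0,-0.015,0,-1,0.001,0,-0.015,0]'

```text
t: 9.2
tool_pos: [0.5177, 0.3717, 0.101]
tool_rot: [2.03, 2.395, 0.022]
contact_force: [0.6, 0.6, -0.2]
opening: 0.0427
```

```bash
python3 -c "
from h import *
o=get_obs();print(o['contact_force'],o['wrist_torque']);plan((.516,.372,.077,9.6))
snap('wrist','w6.png')
snap('side','s6.png')
a=cv2.imread('pics/w6.png');b=cv2.imread('pics/s6.png')[120:216,150:278];b=cv2.resize(b,(512,384),interpolation=2)
cv2.imwrite('pics/m6.png',cv2.resize(np.hstack([a,b]),(800,300)))"
```

```text
[ 0.6267029   0.56001958 -0.16512778] [0.06275893 0.0558023  0.04367936]
now [0.5177 0.3717 0.101 ] yaw 9.4 open 0.0427
(0.516, 0.372, 0.077, 9.6) -> [0.0004, -0.002, 0.0239] turn -0.2
```

View pics/m6.png

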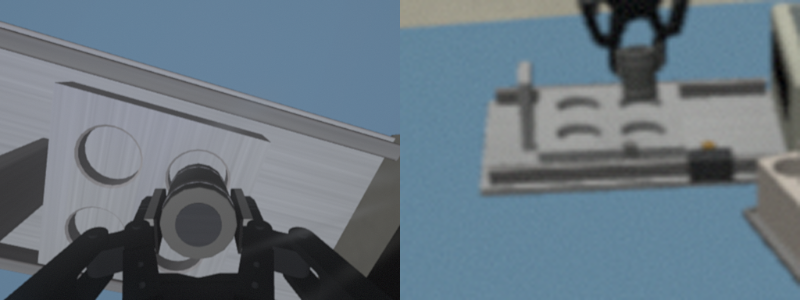

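```bash
python3 - <<'E'
from h import *
T=np.load("pics/w6.png.npy")
im=cv2.imread("pics/w6.png");b=cv2.GaussianBlur(cv2.cvtColor(im,6),(3,3),0)
p=onz("wrist",[(141,198)],.039,T)[0];print(p)
c0=p[:2]
for it in range(3):
    B=[]
    for a in np.radians(np.arange(0,360,4)):
        rr=np.arange(.020,.031,.0002);P=np.c_[c0[0]+rr*np.cos(a),c0[1]+rr*np.sin(a),np.full(len(rr),.039)]
        uv=proj("wrist",P,T).astype(np.float32);v=cv2.remap(b,uv[:,0].reshape(1,-1),uv[:,1].reshape(1,-1),1).ravel().astype(float)
        d=np.abs(np.gradient(v));k=np.where(d>.6*d.max())[0][-1]
        if d.max()>1: B.append(P[k,:2])
    B=np.array(B)
    for _ in range(6):
        x=np.linalg.lstsq(np.c_[2*B,np.ones(len(B))],(B**2).sum(1),rcond=None)[0];r=np.sqrt(x[2]+x[:2]@x[:2])
        e=np.abs(np.hypot(*(B-x[:2]).T)-r);B=B[e<max(.0006,2*np.median(e))]
    c0=x[:2]
print(c0,r,len(B)); 
d=np.array([np.cos(np.radians(-6.6)),np.sin(np.radians(-6.6))]);q=c0+.075*d;print("pocket3",q,"TCP",T[:3,3])
# grid of where rim would be drawn
for c in(q,(.5125,.3705)):
    a=np.radians([0,90,180,270]);print(proj("wrist",np.c_[c[0]+.0255*np.cos(a+np.radians(9.6)),c[1]+.0255*np.sin(a+np.radians(9.6)),[.039]*4],T).round(0).tolist())
print("capsule top",onz("wrist",[(254,287)],T[2,3]+.008,T))
E
```

```text
[0.44687114 0.38040975 0.039     ]
[0.44617339 0.37938743] 0.026260415337675355 61
pocket3 [0.52067634 0.37076715] TCP [0.51773176 0.37170091 0.10096241]
[[293.0, 228.0], [254.0, 191.0], [215.0, 229.0], [255.0, 263.0]]
[[281.0, 227.0], [241.0, 190.0], [203.0, 228.0], [243.0, 262.0]]
capsule top [[0.51857985 0.3753687  0.10896241]]
```

The tray has slid in by about 7.6 mm (pocket1 is now at x=.446, was .4386), because the capsule was jammed against the pocket wall. I'll recentre on the pocket and go down gently.

move_arm --deltas '[-1,-0.001,0.0025,0,0,-1,-0.001,0.0025,0.005,0,-1,-0.001,0.0025,0.01,0,-1,-0.001,0.0025,0.013,0,-1,-0.001,0.0025,0.013,0]'

```text
t: 9.8
tool_pos: [0.5201, 0.3713, 0.0876]
tool_rot: [2.03, 2.396, 0.019]
contact_force: [-1.0, -0.8, 9.8]
opening: 0.0431
```

```bash
python3 -c "
from h import *
o=get_obs();print(o['contact_force'],o['wrist_torque'],o['q']);plan((.5205,.371,.077,9.6))"
```

```text
[-1.03571942 -0.81757551  9.7698954 ] [-0.40710618  0.25676828 -0.02349836] [0.50241087 0.23228252 1.71058228 0.00311303 1.18654582 0.33613757]
now [0.5201 0.3713 0.0876] yaw 9.5 open 0.0431
(0.5205, 0.371, 0.077, 9.6) -> [-0.0004, 0.0002, 0.0106] turn -0.1
```

```bash
python3 - <<'E'
from h import *
for n in("w5","w6"):
    T=np.load(f"pics/{n}.png.npy")
    P=np.array([[x,0,z,1] for x in(-.022,0,.022) for z in(-.008,.052)])
    print(n,np.round(proj("wrist",(P@T.T)[:,:3],T),0).tolist())
    im=cv2.imread(f"pics/{n}.png")
    print(cv2.cvtColor(im,6)[185:260:1,254].tolist())
E
python3 -c "
import cv2
a=cv2.imread('pics/w6.png')[170:340,160:350];b=cv2.imread('pics/w5.png')[170:340,160:350]
import numpy as np
cv2.imwrite('pics/z6.png',cv2.resize(np.hstack([b,a]),(800,358),interpolation=2))"
```

```text
w5 [[251.0, 335.0], [251.0, 264.0], [250.0, 294.0], [251.0, 233.0], [250.0, 249.0], [251.0, 199.0]]
[160, 161, 163, 160, 139, 105, 98, 114, 136, 151, 156, 163, 159, 137, 93, 76, 74, 80, 81, 87, 84, 74, 69, 68, 67, 66, 66, 65, 63, 63, 60, 62, 61, 62, 61, 60, 59, 60, 60, 57, 57, 59, 57, 59, 65, 67, 68, 69, 77, 77, 61, 56, 54, 53, 56, 55, 57, 60, 73, 94, 108, 105, 103, 101, 101, 101, 102, 101, 101, 101, 101, 102, 100, 101, 102]
w6 [[251.0, 335.0], [251.0, 264.0], [250.0, 294.0], [251.0, 233.0], [250.0, 249.0], [251.0, 199.0]]
[149, 149, 148, 148, 148, 142, 129, 124, 135, 146, 147, 147, 145, 146, 145, 146, 147, 146, 149, 148, 149, 150, 149, 130, 97, 64, 60, 66, 67, 59, 55, 53, 54, 52, 52, 50, 55, 53, 50, 49, 49, 50, 49, 49, 55, 53, 57, 68, 69, 53, 47, 48, 46, 51, 63, 86, 96, 99, 98, 96, 97, 96, 98, 98, 98, 98, 98, 98, 98, 97, 97, 96, 97, 95, 79]
```

View pics/z6.png

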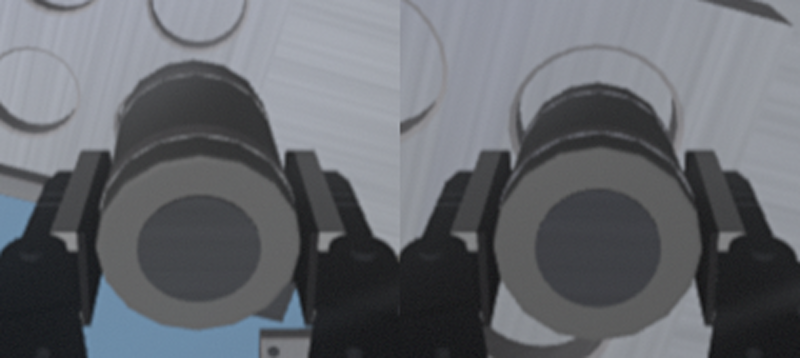

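The capsule has pivoted about 5° in the grip, bottom towards −y, and the pocket centre lies further +y than my first try. I'll lift, shift +y, let the bottom enter and release so that it settles.

move_arm --deltas '[-1,0,0,-0.008,0,-1,0.0045,0,-0.008,0,-1,0.0045,0,-0.003,0,-1,0.0045,0,0.001,0,-1,0.0045,0,0.003,0,-1,0.0045,0,0.003,0]'

```text
t: 10.4
tool_pos: [0.5187, 0.3753, 0.0831]
tool_rot: [2.03, 2.396, 0.016]
contact_force: [0.6, 0.5, -0.2]
opening: 0.043
```

move_arm --deltas '[-1,0,0,0.003,0,-1,0,0,0.006,0,-1,0,0,0.006,0]'

```text
t: 10.7
tool_pos: [0.5199, 0.3754, 0.0795]
tool_rot: [2.029, 2.395, 0.018]
contact_force: [-1.6, -2.9, 9.1]
opening: 0.0428
```

move_arm --deltas '[-1,-0.002,0,-0.001,0,-1,-0.002,0,-0.001,0,0.4,-0.002,0,-0.001,0,0.4,-0.002,0,-0.001,0,0.4,-0.002,0,-0.001,0,0.4,-0.002,0,-0.04,0,0.4,-0.002,0,-0.085,0,0.4,-0.002,0,-0.13,0,0.4,-0.002,0,-0.17,0,0.4,-0.002,0,-0.17,0]'

```text
t: 11.7
tool_pos: [0.5216, 0.374, 0.2584]
tool_rot: [2.025, 2.392, 0.039]
contact_force: [-0.1, 0.5, 1.2]
opening: 0.0599
```

```bash
python3 -c "
from h import *
plan((.6645,-.0045,.23,9.5))
im,T=snap('wrist','w7.png');snap('side','s7.png')
a=im;b=cv2.imread('pics/s7.png')[120:216,150:278];b=cv2.resize(b,(512,384),interpolation=2)
cv2.imwrite('pics/m7.png',cv2.resize(np.hstack([a,b]),(800,300)))"
```

```text
now [0.5216 0.374  0.2584] yaw 9.5 open 0.0599
(0.6645, -0.0045, 0.23, 9.5) -> [-0.3971, 0.078, 0.0262] turn -0.0
```

View pics/m7.png

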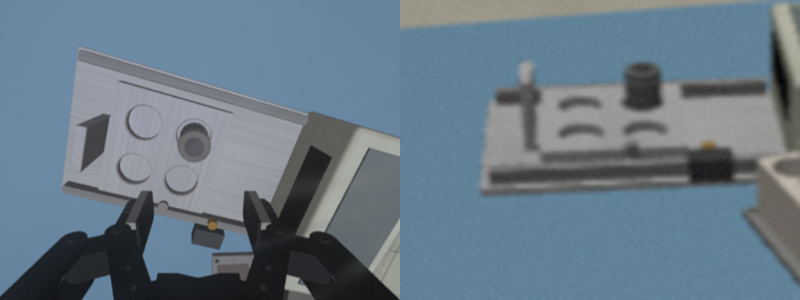

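Capsule 1 stands upright in its pocket. I'll measure the three empty pockets at (186,157), (173,215) and (232,229) from this view.

```bash
cat >> h.py <<'E'
def circ(b,T,c0,z,r0,r1,thr=.6):
    c0=np.array(c0)
    for it in range(4):
        B=[]
        for a in np.radians(np.arange(0,360,4)):
            rr=np.arange(r0,r1,.0002);P=np.c_[c0[0]+rr*np.cos(a),c0[1]+rr*np.sin(a),np.full(len(rr),z)]
            uv=proj("wrist",P,T).astype(np.float32);v=cv2.remap(b,uv[:,0].reshape(1,-1),uv[:,1].reshape(1,-1),1).ravel().astype(float)
            d=np.abs(np.gradient(v));k=np.where(d>thr*d.max())[0][-1]
            if d.max()>.8: B.append(P[k,:2])
        B=np.array(B)
        for _ in range(6):
            x=np.linalg.lstsq(np.c_[2*B,np.ones(len(B))],(B**2).sum(1),rcond=None)[0];r=np.sqrt(x[2]+x[:2]@x[:2])
            e=np.abs(np.hypot(*(B-x[:2]).T)-r);B=B[e<max(.0006,2*np.median(e))]
        c0=x[:2]
    return c0,r,len(B)
E
python3 - <<'E'
from h import *
T=np.load("pics/w7.png.npy");b=cv2.GaussianBlur(cv2.cvtColor(cv2.imread("pics/w7.png"),6),(3,3),0)
for p in((186,157),(173,215),(232,229)):
    c=onz("wrist",[p],.039,T)[0,:2];print(c,circ(b,T,c,.039,.02,.031))
E
```

```text
[0.45048109 0.37864062] (array([0.44896585, 0.37915038]), np.float64(0.027150721718206046), 63)
[0.44190009 0.30619272] (array([0.43996067, 0.30511439]), np.float64(0.027151228799283084), 60)
[0.5141897 0.2988104] (array([0.51376702, 0.29704019]), np.float64(0.027392674622805414), 57)
```

move_arm --deltas '[0.8,-0.045,0,-0.01,0,0.8,-0.09,0.005,-0.01,0,0.8,-0.135,0.02,-0.005,0,0.8,-0.18,0.035,0,0,0.8,-0.225,0.05,0.005,0,0.8,-0.27,0.06,0.01,0,0.8,-0.315,0.07,0.02,0,0.8,-0.36,0.078,0.026,0,0.8,-0.397,0.078,0.026,0,0.8,-0.397,0.078,0.026,0]'

```text
t: 12.8
tool_pos: [0.661, -0.0102, 0.2197]
tool_rot: [-2.037, -2.392, -0.016]
contact_force: [0.3, -0.3, 0.3]
opening: 0.077
```

```bash
python3 - <<'E'
from h import *
print(get_obs()["tool_rot"])
plan((.6645,-.0045,.113,9.5))
im,T=snap("wrist","w8.png");b=cv2.GaussianBlur(cv2.cvtColor(im,6),(3,3),0)
print(proj("wrist",[(.6645,-.0045,.12),(.6645+.0036,-.0045-.0217,.12),(.6645-.0036,-.0045+.0217,.12)],T).round(0).tolist())
for c in((.6645,-.0045),): print(circ(b,T,c,.12,.016,.028))
E
```

```text
[-2.03673474 -2.39162233 -0.01625898]
now [ 0.661  -0.0102  0.2197] yaw 9.2 open 0.077
(0.6645, -0.0045, 0.113, 9.5) -> [0.0044, 0.0036, 0.1067] turn -0.3
[[256.0, 200.0], [256.0, 227.0], [256.0, 172.0]]
(array([0.6635103 , 0.00080034]), np.float64(0.026666562356138655), 71)
```

```bash
python3 - <<'E'
from h import *
T=np.load("pics/w8.png.npy");b=cv2.GaussianBlur(cv2.cvtColor(cv2.imread("pics/w8.png"),6),(3,3),0)
print(circ(b,T,(.6645,-.003),.12,.008,.018,.7))
T=np.load("pics/w4.png.npy");b=cv2.GaussianBlur(cv2.cvtColor(cv2.imread("pics/w4.png"),6),(3,3),0)
print(circ(b,T,(.6485,.095),.12,.008,.018,.7),circ(b,T,(.6645,-.003),.12,.008,.018,.7))
E
```

```text
(array([ 0.66525376, -0.00450574]), np.float64(0.013615124260332968), 90)
(array([0.6486375 , 0.09402224]), np.float64(0.01369899003103219), 87) (array([ 0.66522893, -0.00448702]), np.float64(0.013890813585851048), 81)
```

move_arm --deltas '[0.8,0.0045,0.004,0.02,-0.3,0.8,0.0045,0.004,0.06,-0.3,0.8,0.0045,0.004,0.09,-0.3,0.8,0.0045,0.004,0.107,-0.3,0.8,0.0045,0.004,0.107,-0.3,-1,0.0045,0.004,0.107,-0.3,-1,0.0045,0.004,0.107,-0.3,-1,0.0045,0.004,0.107,-0.3,-1,0.0045,0.004,0.107,-0.3,-1,0.0045,0.004,0.107,-0.3]' --force 50

```text
t: 13.85
tool_pos: [0.6661, -0.0019, 0.1162]
tool_rot: [2.027, 2.397, 0.022]
contact_force: [-2.1, -0.2, 6.9]
opening: 0.0425
```

```bash
python3 - <<'E'
from h import *
o=get_obs();print(o["tool_rot"],o["contact_force"])
plan((.6652,-.0045,.24,9.5),(.56,.10,.25,9.5),(.5138,.297,.25,9.5),(.5138,.297,.12,9.5))
E
```

```text
[2.02718838 2.39717089 0.0218894 ] [-2.08319251 -0.20034937  6.93710927]
now [ 0.6661 -0.0019  0.1162] yaw 9.6 open 0.0425
(0.6652, -0.0045, 0.24, 9.5) -> [-0.0015, 0.0002, -0.1238] turn 0.1
(0.56, 0.1, 0.25, 9.5) -> [0.1191, -0.0861, -0.134] turn 0.1
(0.5138, 0.297, 0.25, 9.5) -> [0.3211, -0.0989, -0.1326] turn 0.1
(0.5138, 0.297, 0.12, 9.5) -> [0.3201, -0.1005, -0.0027] turn 0.1
```

move_arm --deltas '[-1,0,0,-0.045,0,-1,0,0,-0.09,0,-1,0,0,-0.133,0,-1,0.04,-0.03,-0.133,0,-1,0.08,-0.06,-0.133,0,-1,0.12,-0.086,-0.133,0,-1,0.165,-0.09,-0.133,0,-1,0.21,-0.095,-0.133,0,-1,0.255,-0.098,-0.133,0,-1,0.298,-0.1,-0.133,0]'

```text
t: 14.85
tool_pos: [0.5159, 0.2759, 0.2511]
tool_rot: [2.027, 2.396, 0.025]
contact_force: [-0.2, 0.3, -0.9]
opening: 0.0429
```

```bash
python3 - <<'E'
from h import *
o=get_obs();print(o["tool_rot"],o["contact_force"])
plan((.5138,.297,.20,9.5))
E
```

```text
[2.02653748 2.39646211 0.0248694 ] [-0.23369314  0.28000577 -0.85117104]
now [0.5159 0.2759 0.2511] yaw 9.6 open 0.0429
(0.5138, 0.297, 0.2, 9.5) -> [0.0208, 0.0007, 0.0512] turn 0.1
```

move_arm --deltas '[-1,0.021,0.0005,0.03,0,-1,0.021,0.0005,0.07,0,-1,0.021,0.0005,0.1,0,-1,0.021,0.0005,0.1,0,-1,0.021,0.0005,0.1,0]'

```text
t: 15.35
tool_pos: [0.5143, 0.2976, 0.1517]
tool_rot: [2.027, 2.396, 0.025]
contact_force: [0.7, -0.2, 0.1]
opening: 0.0426
```

```bash
python3 - <<'E'
from h import *
im,T=snap("wrist","w9.png");b=cv2.GaussianBlur(cv2.cvtColor(im,6),(3,3),0)
zt=T[2,3]+.004
c=circ(b,T,T[:2,3],zt,.008,.018,.7);print("TCP",T[:3,3],"zaxis",T[:3,2],"capsule top",c,"expected",(T@[0,0,-.004,1])[:2])
for p in((.449,.379),(.440,.305)): print("pocket",circ(b,T,p,.039,.02,.031))
g=b[150:290,252:257].mean(1).round(0);print(g.tolist())
P=np.array([[.022,0,.056,1],[0.022,0,-.004,1],[0,0,-.004,1]]);print(proj("wrist",(P@T.T)[:,:3],T).round(1).tolist())
E
```

```text
TCP [0.51431265 0.29760711 0.15172937] zaxis [ 0.0127036   0.01018411 -0.99986744] capsule top (array([0.51620509, 0.29548501]), np.float64(0.013396782385306552), 90) expected [0.51426184 0.29756637]
pocket (array([0.45150714, 0.37648807]), np.float64(0.02510639256268485), 43)
pocket (array([0.44085684, 0.30458493]), np.float64(0.026254912907725737), 54)
[150.0, 150.0, 149.0, 149.0, 149.0, 149.0, 149.0, 149.0, 149.0, 149.0, 149.0, 149.0, 149.0, 149.0, 149.0, 149.0, 150.0, 150.0, 150.0, 150.0, 150.0, 147.0, 138.0, 131.0, 134.0, 144.0, 148.0, 149.0, 149.0, 148.0, 148.0, 148.0, 148.0, 147.0, 147.0, 147.0, 147.0, 147.0, 147.0, 146.0, 146.0, 146.0, 146.0, 146.0, 146.0, 145.0, 146.0, 146.0, 146.0, 146.0, 146.0, 145.0, 137.0, 115.0, 87.0, 70.0, 67.0, 69.0, 72.0, 76.0, 76.0, 70.0, 63.0, 60.0, 60.0, 59.0, 58.0, 58.0, 57.0, 57.0, 57.0, 56.0, 55.0, 55.0, 55.0, 55.0, 54.0, 54.0, 54.0, 53.0, 53.0, 53.0, 53.0, 55.0, 57.0, 60.0, 62.0, 65.0, 69.0, 69.0, 61.0, 54.0, 52.0, 52.0, 52.0, 52.0, 52.0, 56.0, 65.0, 80.0, 93.0, 98.0, 97.0, 95.0, 95.0, 94.0, 95.0, 95.0, 94.0, 94.0, 95.0, 95.0, 94.0, 94.0, 94.0, 94.0, 89.0, 77.0, 66.0, 64.0, 66.0, 66.0, 65.0, 65.0, 64.0, 64.0, 64.0, 65.0, 64.0, 64.0, 65.0, 66.0, 67.0, 67.0, 67.0, 67.0, 67.0, 66.0, 65.0, 65.0]
[[251.2, 197.2], [250.3, 243.9], [250.5, 288.4]]
```

```bash
python3 - <<'E'
from h import *
T=np.load("pics/w9.png.npy")
x=T[:2,0]
for c in((.5145,.2965),(.5154,.296)):
    print(proj("wrist",[(*(np.array(c)+.0255*x),.039)],T))
e=onz("wrist",[(252,203.5)],T[2,3]-.056,T)[0,:2];print("bottom edge",e,"axis",e-.022*x,"TCP bottom",(T@[0,0,.056,1])[:2])
E=onz("wrist",[(254.5,172.8)],.039,T)[0,:2];print("rim centre",E-.0255*x)
E
```

```text
[[249.59348982 171.74170667]]
[[250.61990708 172.53119099]]
bottom edge [0.51254152 0.31584334] axis [0.51619321 0.29414922] TCP bottom [0.51502406 0.29817742]
rim centre [0.51845155 0.2962767 ]
```

move_arm --deltas '[-1,0.0013,-0.0018,0.02,0,-1,0.0013,-0.0018,0.04,0,-1,0.0013,-0.0018,0.052,0,-1,0.0013,-0.0018,0.058,0,-1,0.0013,-0.0018,0.062,0,-1,0.0013,-0.0018,0.062,0]'

```text
t: 16.0
tool_pos: [0.5147, 0.2997, 0.0919]
tool_rot: [2.026, 2.395, 0.03]
contact_force: [0.2, -1.0, -0.6]
opening: 0.0424
```

move_arm --deltas '[-1,0,0,0.004,0,-1,0,0,0.008,0,-1,0,0,0.011,0,-1,0,0,0.011,0]'

```text
t: 16.4
tool_pos: [0.5148, 0.2997, 0.0805]
tool_rot: [2.026, 2.394, 0.03]
contact_force: [-0.8, -0.9, -2.0]
opening: 0.0428
```

In the pocket with no jam. Release, rise, then fetch the empty carrier from the stand.

move_arm --deltas '[-1,0,0,0.0005,0,0.4,0,0,0,0,0.4,0,0,0,0,0.4,0,0,0,0,0.4,0,0,-0.03,0,0.4,0,0,-0.075,0,0.4,0,0,-0.12,0,0.4,0,0,-0.16,0,0.4,0,0,-0.17,0,0.4,0,0,-0.17,0]'

```text
t: 17.4
tool_pos: [0.5132, 0.2984, 0.2534]
tool_rot: [2.024, 2.393, 0.038]
contact_force: [0.1, -0.1, -1.3]
opening: 0.0598
```

```bash
python3 - <<'E'
from h import *
print(get_obs()["tool_rot"])
im,T=snap("wrist","w10.png");b=cv2.GaussianBlur(cv2.cvtColor(im,6),(3,3),0)
print("caps",circ(b,T,(.5145,.2965),.084,.008,.018,.7),circ(b,T,(.523,.371),.084,.008,.018,.7))
for p in((.449,.379),(.440,.305)): print("pocket",circ(b,T,p,.039,.02,.031))
plan((.6566,.0445,.24,9.5))
snap("scene","sc10.png")
E
```

```text
[2.02429421 2.3928043  0.03807623]
caps (array([0.51618255, 0.29728208]), np.float64(0.013697685201075444), 85) (array([0.52196187, 0.37135496]), np.float64(0.01756235494919661), 39)
pocket (array([0.449579  , 0.37776419]), np.float64(0.027359660380295064), 54)
pocket (array([0.44047632, 0.30465611]), np.float64(0.027077636051013047), 71)
now [0.5122 0.2979 0.2506] yaw 9.5 open 0.0599
(0.6566, 0.0445, 0.24, 9.5) -> [-0.2739, 0.1003, 0.0099] turn 0.0
```

move_arm --deltas '[0.6,-0.045,0,0,0,0.6,-0.09,0.005,0,0,0.6,-0.135,0.025,0,0,0.6,-0.18,0.05,0,0,0.6,-0.22,0.075,0,0,0.6,-0.255,0.1,0.01,0,0.6,-0.274,0.1,0.03,0,0.6,-0.274,0.1,0.03,0,0.6,-0.274,0.1,0.03,0]'

```text
t: 18.4
tool_pos: [0.6543, 0.0443, 0.2146]
tool_rot: [-2.029, -2.396, -0.022]
contact_force: [-0.2, -0.4, 0.4]
opening: 0.0685
```

```bash
python3 - <<'E'
from h import *
print(get_obs()["tool_rot"])
im,T=snap("wrist","w11.png")
print(proj("wrist",[(.6566,.0445,.13),(.6483,.0938,.080)],T).round(0))
plan((.6566,.0445,.117,9.5))
E
```

```text
[-2.02930153 -2.39644089 -0.02230903]
[[254. 214.]
 [253. 136.]]
now [0.6549 0.0449 0.2163] yaw 9.5 open 0.0685
(0.6566, 0.0445, 0.117, 9.5) -> [-0.0017, 0.0003, 0.0993] turn 0.0
```

View pics/w11.png

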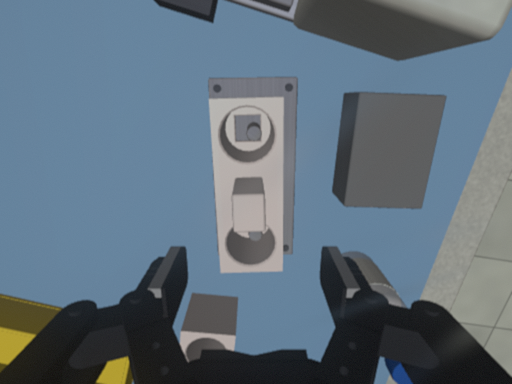

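The carrier sits about 3 mm towards −x on the posts; bar top at (249,213). I'll grasp it there and lift.

move_arm --deltas '[1,-0.002,-0.003,0.04,0,1,-0.002,-0.003,0.08,0,1,-0.002,-0.003,0.099,0,1,-0.002,-0.003,0.099,0,-1,-0.002,-0.003,0.099,0,-1,-0.002,-0.003,0.099,0,-1,-0.002,-0.003,0.099,0,-1,-0.002,-0.003,0.099,0,-1,-0.002,-0.003,0.06,0,-1,-0.002,-0.003,0.02,0]' --force 60

```text
t: 19.45
tool_pos: [0.651, 0.0428, 0.1946]
tool_rot: [-2.027, -2.396, -0.02]
contact_force: [1.6, -0.6, -2.5]
opening: 0.0232
```

```bash
python3 - <<'E'
from h import *
o=get_obs();print(o["tool_rot"],o["contact_force"])
plan((.6546,.0445,.25,9.5),(.4157,-.3456,.25,-97),(.4157,-.3456,.112,-97))
E
```

```text
[-2.02708386 -2.39627407 -0.02049527] [ 1.5543009  -0.61955645 -2.49243275]
now [0.651  0.0428 0.1946] yaw 9.5 open 0.0232
(0.6546, 0.0445, 0.25, 9.5) -> [0.0017, 0.0043, -0.0553] turn 0.0
(0.4157, -0.3456, 0.25, -97) -> [-0.3434, -0.296, -0.0614] turn 106.5
(0.4157, -0.3456, 0.112, -97) -> [-0.3448, -0.2971, 0.0766] turn 106.5
```

move_arm --deltas '[-1,0,0,-0.045,0,-1,-0.02,-0.017,-0.061,8.5,-1,-0.055,-0.047,-0.061,17,-1,-0.09,-0.078,-0.061,25.5,-1,-0.125,-0.108,-0.061,34,-1,-0.16,-0.138,-0.061,42.5,-1,-0.195,-0.168,-0.061,51,-1,-0.23,-0.198,-0.061,59.5,-1,-0.265,-0.228,-0.061,68,-1,-0.3,-0.258,-0.061,76.5]'

```text
t: 20.45
tool_pos: [0.4445, -0.2978, 0.2502]
tool_rot: [-3.07, -0.616, -0.013]
contact_force: [0.9, -1.1, -2.5]
opening: 0.0232
```

```bash
python3 - <<'E'
from h import *
o=get_obs();print(o["tool_rot"],o["contact_force"])
plan((.4157,-.3456,.25,-97),(.4157,-.3456,.112,-97))
E
```

```text
[-3.0700109  -0.61579813 -0.0133327 ] [ 0.9061031  -1.08699439 -2.48133452]
now [ 0.4445 -0.2978  0.2502] yaw -67.3 open 0.0232
(0.4157, -0.3456, 0.25, -97) -> [-0.045, 0.0331, -0.0006] turn 29.7
(0.4157, -0.3456, 0.112, -97) -> [-0.0464, 0.0342, 0.1374] turn 29.7
```

move_arm --deltas '[-1,-0.046,0.034,0,8.5,-1,-0.046,0.034,0,17,-1,-0.046,0.034,0,25,-1,-0.046,0.034,0,29.7,-1,-0.046,0.034,0,29.7,-1,-0.046,0.034,0.04,29.7,-1,-0.046,0.034,0.08,29.7,-1,-0.046,0.034,0.11,29.7,-1,-0.046,0.034,0.125,29.7,-1,-0.046,0.034,0.125,29.7]'

```text
t: 21.45
tool_pos: [0.4147, -0.3439, 0.1217]
tool_rot: [-3.12, 0.189, -0.003]
contact_force: [-0.3, 0.6, -2.5]
opening: 0.0231
```

```bash
python3 - <<'E'
from h import *
o=get_obs();print(o["tool_rot"],o["contact_force"])
plan((.4157,-.3456,.109,-97))
a,_=snap("scene","sc12.png");b,_=snap("wrist","w12.png")
a=cv2.resize(a[50:200,80:280],(512,384),interpolation=2)
cv2.imwrite("pics/m12.png",cv2.resize(np.hstack([a,b]),(800,300)))
E
```

```text
[-3.11979535e+00  1.89226714e-01 -2.55882527e-03] [-0.28869056  0.6258566  -2.47599874]
now [ 0.4147 -0.3439  0.1217] yaw -96.9 open 0.0231
(0.4157, -0.3456, 0.109, -97) -> [0.0012, 0.0018, 0.0127] turn 0.1
```

View pics/m12.png

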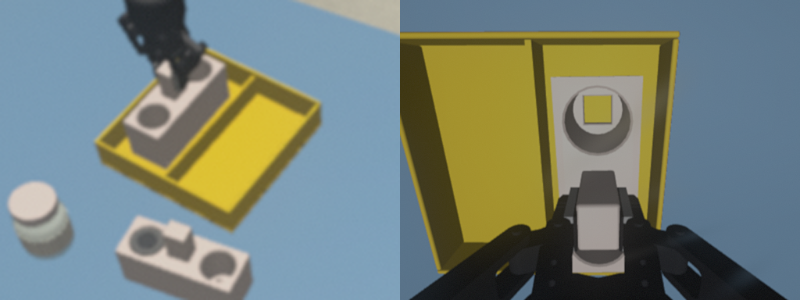

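The carrier is inside the bay with clearance on all sides. Lower, release, rise.

move_arm --deltas '[-1,0.001,0.001,0.008,0,-1,0.001,0.001,0.0125,0,-1,0.001,0.001,0.0125,0,0.5,0.001,0.001,0.0125,0,0.5,0.001,0.001,0.0125,0,0.5,0.001,0.001,0.0125,0,0.5,0.001,0.001,-0.03,0,0.5,0.001,0.001,-0.07,0,0.5,0.001,0.001,-0.11,0,0.5,0.001,0.001,-0.14,0]'

```text
t: 22.55
tool_pos: [0.4167, -0.349, 0.2689]
tool_rot: [-3.127, 0.19, -0.014]
contact_force: [0.6, -1.0, -0.1]
opening: 0.0642
```

```bash
python3 - <<'E'
from h import *
o=get_obs();print(o["tool_rot"],o["contact_force"])
plan((.636,-.2045,.26,3.2))
E
```

```text
[-3.12713673  0.19038353 -0.01432108] [ 0.56425201 -1.04077539 -0.05311712]
now [ 0.4167 -0.349   0.2689] yaw -97.0 open 0.0642
(0.636, -0.2045, 0.26, 3.2) -> [0.2, -0.1699, 0.0122] turn -100.2
```

move_arm --deltas '[0.8,0.02,-0.017,0,-8.5,0.8,0.04,-0.034,0,-17,0.8,0.06,-0.051,0,-25.5,0.8,0.08,-0.068,0.005,-34,0.8,0.1,-0.085,0.005,-42.5,0.8,0.12,-0.102,0.01,-51,0.8,0.14,-0.119,0.012,-59.5,0.8,0.16,-0.136,0.012,-68,0.8,0.18,-0.153,0.012,-76.5,0.8,0.2,-0.17,0.012,-85]'

```text
t: 23.55
tool_pos: [0.6368, -0.2037, 0.26]
tool_rot: [-2.434, -1.985, -0.02]
contact_force: [0.0, -1.3, 0.2]
opening: 0.0768
```

```bash
python3 - <<'E'
from h import *
o=get_obs();print(o["tool_rot"])
plan((.636,-.2045,.26,3.2))
E
```

```text
[-2.43443241 -1.98504703 -0.01962538]
now [ 0.6368 -0.2037  0.26  ] yaw -11.6 open 0.0768
(0.636, -0.2045, 0.26, 3.2) -> [-0.001, -0.0006, -0.0] turn -14.8
```

move_arm --deltas '[1,-0.001,-0.0005,0,-8,1,-0.001,-0.0005,0,-14.8,1,-0.001,-0.0005,0,-14.8,1,-0.001,-0.0005,0,-14.8]'

```text
t: 23.95
tool_pos: [0.636, -0.2046, 0.2598]
tool_rot: [2.161, 2.279, 0.019]
contact_force: [-0.4, 0.0, 0.9]
opening: 0.0853
```

```bash
python3 - <<'E'
from h import *
im,T=snap("wrist","w13.png");print(T[:3,3],T[:3,2])
hsv=cv2.cvtColor(im,cv2.COLOR_BGR2HSV)
m=((hsv[...,2]>165)&(hsv[...,1]<60)).astype(np.uint8);m[300:]=0
n,l,s,c=cv2.connectedComponentsWithStats(m)
for i in range(1,n):
    if s[i,4]>600:
        k,_=cv2.findContours((l==i).astype(np.uint8),0,2);r=cv2.minAreaRect(k[0]);bx=cv2.boxPoints(r)
        P=onz("wrist",bx,.068,T)[:,:2];e=[np.linalg.norm(P[j]-P[j-1]) for j in range(4)]
        print(s[i],r,"centre",P.mean(0),"sides",np.round(e,3)); j=int(np.argmax(e));d=P[j]-P[j-1];d*=np.sign(d[1]);print(" yaw",np.degrees(np.arctan2(d[1],d[0]))-90)
b=cv2.GaussianBlur(cv2.cvtColor(im,6),(3,3),0)
print(circ(b,T,(.6395,-.255),.068,.008,.018,.7),circ(b,T,(.634,-.154),.068,.018,.027,.7))
E
```

```text
[ 0.63602324 -0.20460038  0.25984276] [ 0.00928426  0.00821735 -0.99992314]
[ 224   98   60  146 3410] ((253.5, 170.5), (145.0, 59.0), 90.0) centre [ 0.63934947 -0.2040364 ] sides [0.158 0.058 0.158 0.067]
 yaw 4.703656452631492
[   0  257  124   43 1205] ((59.4781608581543, 280.66375732421875), (124.16780090332031, 33.30525207519531), 7.594643592834473) centre [ 0.41707219 -0.34353071] sides [0.145 0.047 0.14  0.048]
 yaw 83.19759697565681
(array([ 0.64172897, -0.25419401]), np.float64(0.013768300274736005), 61) (array([ 0.63643606, -0.15388478]), np.float64(0.024122186977439126), 70)
```

move_arm --deltas '[1,-0.001,0.0015,0.05,0,1,-0.001,0.0015,0.1,0,1,-0.001,0.0015,0.14,0,1,-0.001,0.0015,0.155,0,1,-0.001,0.0015,0.155,0,-1,-0.001,0.0015,0.155,0,-1,-0.001,0.0015,0.155,0,-1,-0.001,0.0015,0.155,0,-1,-0.001,0.0015,0.155,0,-1,-0.001,0.0015,0.155,0]'

```text
t: 25.0
tool_pos: [0.6397, -0.2045, 0.1066]
tool_rot: [2.159, 2.278, 0.021]
contact_force: [-0.7, 0.2, 3.9]
opening: 0.0233
```

```bash
python3 - <<'E'
from h import *
o=get_obs();print(o["tool_rot"],o["contact_force"])
plan((.6385,-.204,.22,3.2),(.657,.0445,.22,9.5))
E
```

```text
[2.1591848  2.27750701 0.02070469] [-0.72979132  0.24061385  3.94509485]
now [ 0.6397 -0.2045  0.1066] yaw 3.1 open 0.0233
(0.6385, -0.204, 0.22, 3.2) -> [0.0014, 0.0002, -0.1134] turn -0.1
(0.657, 0.0445, 0.22, 9.5) -> [0.2485, 0.0319, -0.1114] turn -6.4
```

move_arm --deltas '[-1,0,0,-0.04,0,-1,0,0,-0.08,0,-1,0,0,-0.112,0,-1,0.045,0.005,-0.112,-1,-1,0.09,0.01,-0.112,-2,-1,0.135,0.016,-0.112,-3,-1,0.18,0.022,-0.112,-5,-1,0.22,0.028,-0.112,-6.4,-1,0.248,0.032,-0.112,-6.4,-1,0.248,0.032,-0.112,-6.4]'

```text
t: 26.0
tool_pos: [0.6563, 0.048, 0.2192]
tool_rot: [2.024, 2.401, 0.02]
contact_force: [-0.2, -0.7, -3.6]
opening: 0.0237
```

```bash
python3 - <<'E'
from h import *
o=get_obs();print(o["tool_rot"],o["contact_force"])
im,T=snap("wrist","w14.png")
# carrier top inner wells & yaw check
hsv=cv2.cvtColor(im,cv2.COLOR_BGR2HSV)
m=((hsv[...,2]>165)&(hsv[...,1]<60)).astype(np.uint8);m[250:]=0;m[:60]=0
n,l,s,c=cv2.connectedComponentsWithStats(m);i=1+np.argmax(s[1:,4]);print(s[i])
P=onz("wrist",[(s[i,0],150),(s[i,0]+s[i,2]-1,150)],T[2,3]-.038,T);print(P,P.mean(0),"TCP",T[:3,3],T[:3,2])
plan((.657,.0445,.1186,9.5))
E
```

```text
[2.02449362 2.40090209 0.02020263] [-0.18862025 -0.68381286 -3.58506238]
[ 193   99  121  151 8598]
[[0.61797375 0.0966328  0.18118499]
 [0.67949684 0.10696101 0.18118499]] [0.64873529 0.10179691 0.18118499] TCP [0.6562841  0.04799442 0.21918499] [ 0.00905892  0.00918981 -0.99991674]
now [0.6563 0.0459 0.2192] yaw 9.6 open 0.0235
(0.657, 0.0445, 0.1186, 9.5) -> [-0.002, -0.0006, 0.1006] turn 0.1
```

move_arm --deltas '[-1,-0.002,0,0.03,0,-1,-0.002,0,0.05,0,-1,-0.002,0,0.06,0,-1,-0.002,0,0.07,0,-1,-0.002,0,0.08,0,-1,-0.002,0,0.085,0,-1,-0.002,0,0.085,0]'

```text
t: 26.75
tool_pos: [0.6574, 0.0444, 0.1337]
tool_rot: [2.026, 2.399, 0.018]
contact_force: [-0.1, -0.2, -4.5]
opening: 0.0232
```

move_arm --deltas '[-1,0,0,0.007,0,-1,0,0,0.012,0,-1,0,0,0.015,0,-1,0,0,0.015,0]'

```text
t: 27.15
tool_pos: [0.6576, 0.0445, 0.1192]
tool_rot: [2.026, 2.399, 0.018]
contact_force: [-1.6, -0.2, -1.0]
opening: 0.023
```

Seated. Release, rise and go over the −y capsule.

move_arm --deltas '[0.6,0,0,0,0,0.6,0,0,0,0,0.6,0,0,0,0,0.6,0,0,0,0,0.8,0,0,-0.04,0,0.8,0,0,-0.08,0,0.8,-0.02,0,-0.105,0,0.8,-0.05,0,-0.105,0,0.8,-0.05,0,-0.105,0,0.8,-0.05,0,-0.105,0]'

```text
t: 28.15
tool_pos: [0.6649, -0.0059, 0.2236]
tool_rot: [2.028, 2.398, 0.018]
contact_force: [-0.7, -0.5, -0.8]
opening: 0.0766
```

```bash
python3 - <<'E'
from h import *
im,T=snap("wrist","w15.png");b=cv2.GaussianBlur(cv2.cvtColor(im,6),(3,3),0);print(T[:3,3],T[:3,2])
r=circ(b,T,(.6652,-.0045),.12,.008,.018,.7);print(r)
plan((*r[0],.113,9.5))
E
```

```text
[ 0.66490148 -0.00586046  0.22357503] [ 0.00796097  0.00808735 -0.99993561]
(array([ 0.66796794, -0.00540054]), np.float64(0.013669967004145007), 90)
now [ 0.6647 -0.0053  0.2231] yaw 9.6 open 0.0769
(np.float64(0.6679679427795158), np.float64(-0.005400542841775713), 0.113, 9.5) -> [-0.0014, 0.0023, 0.1101] turn 0.1
```

move_arm --deltas '[0.8,-0.0015,0.0025,0.03,0,0.8,-0.0015,0.0025,0.07,0,0.8,-0.0015,0.0025,0.1,0,0.8,-0.0015,0.0025,0.11,0,0.8,-0.0015,0.0025,0.11,0,-1,-0.0015,0.0025,0.11,0,-1,-0.0015,0.0025,0.11,0,-1,-0.0015,0.0025,0.11,0,-1,-0.0015,0.0025,0.11,0,-1,-0.0015,0.0025,0.11,0]' --force 40

```text
t: 29.2
tool_pos: [0.6697, -0.0056, 0.1162]
tool_rot: [2.025, 2.397, 0.021]
contact_force: [-2.7, -0.4, 5.9]
opening: 0.043
```

```bash
python3 - <<'E'
from h import *
o=get_obs();print(o["tool_rot"],o["contact_force"])
plan((.6652,-.0045,.25,9.5),(.55,.09,.25,9.5),(.4403,.305,.25,9.5),(.4403,.305,.15,9.5))
E
```

```text
[2.02504667 2.39700791 0.02087571] [-2.72489881 -0.42014279  5.8540921 ]
now [ 0.6697 -0.0056  0.1162] yaw 9.6 open 0.043
(0.6652, -0.0045, 0.25, 9.5) -> [0.0026, -0.0026, -0.1338] turn 0.1
(0.55, 0.09, 0.25, 9.5) -> [0.115, -0.1003, -0.1344] turn 0.1
(0.4403, 0.305, 0.25, 9.5) -> [0.3454, -0.1726, -0.1339] turn 0.1
(0.4403, 0.305, 0.15, 9.5) -> [0.3448, -0.1738, -0.0339] turn 0.1
```

move_arm --deltas '[-1,0,0,-0.045,0,-1,0,0,-0.09,0,-1,0,0,-0.134,0,-1,0.037,-0.033,-0.134,0,-1,0.075,-0.066,-0.134,0,-1,0.115,-0.1,-0.134,0,-1,0.162,-0.115,-0.134,0,-1,0.21,-0.13,-0.134,0,-1,0.257,-0.145,-0.134,0,-1,0.304,-0.16,-0.134,0]'

```text
t: 30.2
tool_pos: [0.4589, 0.267, 0.2507]
tool_rot: [2.025, 2.396, 0.024]
contact_force: [0.7, 1.3, -1.7]
opening: 0.0428
```

```bash
python3 - <<'E'
from h import *
o=get_obs();print(o["tool_rot"],o["contact_force"])
plan((.4405,.3048,.15,9.5))
E
```

```text
[2.02507905 2.39583959 0.02378619] [ 0.7430767   1.27398335 -1.74749406]
now [0.4589 0.267  0.2507] yaw 9.6 open 0.0428
(0.4405, 0.3048, 0.15, 9.5) -> [0.0397, -0.0133, 0.1008] turn 0.1
```

move_arm --deltas '[-1,0.04,-0.013,0.01,0,-1,0.04,-0.013,0.05,0,-1,0.04,-0.013,0.085,0,-1,0.04,-0.013,0.1,0,-1,0.04,-0.013,0.1,0,-1,0.04,-0.013,0.1,0]'

```text
t: 30.8
tool_pos: [0.4417, 0.3053, 0.1523]
tool_rot: [2.025, 2.395, 0.027]
contact_force: [0.4, 0.5, -0.2]
opening: 0.0431
```

```bash
python3 - <<'E'
from h import *
im,T=snap("wrist","w16.png");b=cv2.GaussianBlur(cv2.cvtColor(im,6),(3,3),0)
zt=T[2,3]+.004
c=circ(b,T,T[:2,3],zt,.008,.018,.7);print("TCP",T[:3,3],"zaxis",T[:3,2],"capsule top",c)
print("pocket1",circ(b,T,(.4495,.3785),.039,.02,.031))
x=T[:2,0]
col=b[150:260,251:257].mean(1).round(0);print(col.tolist())
print("expected rim far edge v",proj("wrist",[(*(np.array([.4405,.3048])+.0255*x),.039)],T),"bottom far edge",proj("wrist",(T@[.022,0,.056,1])[:3],T))
E
```

```text
TCP [0.4417081  0.3052551  0.15229112] zaxis [ 0.01493566  0.00962593 -0.99984212] capsule top (array([0.44320032, 0.30606886]), np.float64(0.013312252361376425), 90)
pocket1 (array([0.44691009, 0.37790036]), np.float64(0.02651766948642579), 69)
[159.0, 159.0, 159.0, 160.0, 160.0, 160.0, 159.0, 160.0, 159.0, 159.0, 159.0, 159.0, 159.0, 159.0, 159.0, 159.0, 159.0, 159.0, 159.0, 159.0, 155.0, 147.0, 141.0, 145.0, 154.0, 158.0, 159.0, 159.0, 158.0, 158.0, 158.0, 158.0, 157.0, 157.0, 157.0, 156.0, 156.0, 156.0, 156.0, 156.0, 156.0, 156.0, 156.0, 156.0, 156.0, 156.0, 156.0, 150.0, 130.0, 100.0, 80.0, 74.0, 76.0, 80.0, 84.0, 83.0, 76.0, 69.0, 67.0, 66.0, 65.0, 64.0, 64.0, 63.0, 62.0, 61.0, 60.0, 60.0, 60.0, 59.0, 59.0, 58.0, 58.0, 58.0, 58.0, 57.0, 57.0, 58.0, 60.0, 63.0, 64.0, 66.0, 72.0, 82.0, 80.0, 66.0, 56.0, 54.0, 54.0, 55.0, 55.0, 56.0, 62.0, 76.0, 92.0, 101.0, 102.0, 101.0, 100.0, 99.0, 99.0, 99.0, 99.0, 99.0, 99.0, 99.0, 99.0, 99.0, 99.0, 98.0]
expected rim far edge v [[247.67115323 170.3784377 ]] bottom far edge [[251.18835009 197.16724931]]
```

move_arm --deltas '[-1,-0.001,-0.003,0.02,0,-1,-0.001,-0.003,0.04,0,-1,-0.001,-0.003,0.052,0,-1,-0.001,-0.003,0.058,0,-1,-0.001,-0.003,0.062,0,-1,-0.001,-0.003,0.062,0]'

```text
t: 31.45
tool_pos: [0.4408, 0.3047, 0.0915]
tool_rot: [2.025, 2.394, 0.03]
contact_force: [-0.0, 0.7, -0.6]
opening: 0.0428
```

move_arm --deltas '[-1,0,0,0.004,0,-1,0,0,0.008,0,-1,0,0,0.011,0,-1,0,0,0.011,0]'

```text
t: 31.85
tool_pos: [0.4415, 0.3051, 0.0809]
tool_rot: [2.025, 2.393, 0.031]
contact_force: [-1.0, 0.5, 1.3]
opening: 0.0433
```

move_arm --deltas '[0.3,0,0,0,0,0.3,0,0,0,0,0.3,0,0,0,0,0.3,0,0,-0.03,0,0.3,0,0,-0.075,0,0.3,0,0,-0.12,0,0.3,0,0,-0.16,0,0.3,0,0,-0.17,0,0.3,0,0,-0.17,0]'

```text
t: 32.75
tool_pos: [0.4395, 0.3038, 0.2535]
tool_rot: [2.023, 2.392, 0.039]
contact_force: [-0.3, 0.3, 0.4]
opening: 0.056
```

```bash
python3 - <<'E'
from h import *
im,T=snap("wrist","w17.png");b=cv2.GaussianBlur(cv2.cvtColor(im,6),(3,3),0);print(T[:3,3],T[:3,2])
for c in((.4405,.3048),(.5155,.297),(.523,.371)): print("caps",circ(b,T,c,.084,.008,.018,.7))
print("pocket1",circ(b,T,(.4495,.3785),.039,.02,.031))
plan((.6566,.0445,.23,9.5))
E
```

```text
[0.43946074 0.30377709 0.25354187] [ 0.02242644  0.01331782 -0.99965979]
caps (array([0.44181326, 0.30566798]), np.float64(0.013685330583466555), 88)
caps (array([0.51658295, 0.2970193 ]), np.float64(0.013908774900848683), 86)
caps (array([0.52303926, 0.37127389]), np.float64(0.017734311467263158), 54)
pocket1 (array([0.44747888, 0.3776889 ]), np.float64(0.02740501109257178), 88)
now [0.4385 0.3033 0.2509] yaw 9.5 open 0.0553
(0.6566, 0.0445, 0.23, 9.5) -> [-0.2915, 0.1718, 0.022] turn 0.0
```

All three capsules are in their pockets at the right height. Now the second carrier.

move_arm --deltas '[0.8,-0.036,0.02,0,0,0.8,-0.073,0.043,0,0,0.8,-0.11,0.065,0,0,0.8,-0.146,0.086,0,0,0.8,-0.182,0.108,0,0,0.8,-0.218,0.13,0,0,0.8,-0.255,0.15,0.01,0,0.8,-0.2915,0.172,0.022,0,0.8,-0.2915,0.172,0.022,0,0.8,-0.2915,0.172,0.022,0]'

```text
t: 33.8
tool_pos: [0.6555, 0.0439, 0.2257]
tool_rot: [2.03, 2.396, 0.026]
contact_force: [-0.1, -0.1, 0.1]
opening: 0.0768
```

```bash
python3 - <<'E'
from h import *
im,T=snap("wrist","w18.png");print(T[:3,3],T[:3,2])
hsv=cv2.cvtColor(im,cv2.COLOR_BGR2HSV)
m=((hsv[...,2]>165)&(hsv[...,1]<60)).astype(np.uint8);m[300:]=0;m[:60]=0;m[:,:150]=0;m[:,350:]=0
n,l,s,c=cv2.connectedComponentsWithStats(m)
for i in range(1,n):
    if s[i,4]>600:
        k,_=cv2.findContours((l==i).astype(np.uint8),0,2);bx=cv2.boxPoints(cv2.minAreaRect(k[0]))
        P=onz("wrist",bx,.080,T)[:,:2];e=[np.linalg.norm(P[j]-P[j-1]) for j in range(4)];j=int(np.argmax(e));d=P[j]-P[j-1];d*=np.sign(d[1])
        print(s[i],"centre",P.mean(0),"sides",np.round(e,3),"yaw",np.degrees(np.arctan2(d[1],d[0]))-90)
plan((.657,.0445,.117,9.5))
E
```

```text
[0.65550824 0.04387744 0.22570908] [ 0.01177955  0.01203027 -0.99985825]
[ 219   98   71  168 5212] centre [0.65934966 0.04495166] sides [0.158 0.058 0.159 0.07 ] yaw 11.44401054298018
[232 108  42  41 653] centre [0.64916141 0.09839249] sides [0.034 0.035 0.034 0.036] yaw -80.77422933482804
[ 235  192   32   41 1003] centre [0.65983216 0.02161298] sides [0.04  0.028 0.04  0.03 ] yaw 10.095598148454386
now [0.6556 0.0447 0.2271] yaw 9.5 open 0.0771
(0.657, 0.0445, 0.117, 9.5) -> [-0.0015, -0.0004, 0.1101] turn 0.0
```

move_arm --deltas '[1,-0.0015,0.0015,0.04,0,1,-0.0015,0.0015,0.08,0,1,-0.0015,0.0015,0.1,0,1,-0.0015,0.0015,0.11,0,-1,-0.0015,0.0015,0.11,0,-1,-0.0015,0.0015,0.11,0,-1,-0.0015,0.0015,0.11,0,-1,-0.0015,0.0015,0.11,0,-1,-0.0015,0.0015,0.07,0,-1,-0.0015,0.0015,0.03,0]' --force 60

```text
t: 34.85
tool_pos: [0.6561, 0.0439, 0.1957]
tool_rot: [-2.029, -2.397, -0.024]
contact_force: [0.6, -0.1, -2.7]
opening: 0.0228
```

```bash
python3 - <<'E'
from h import *
o=get_obs();print(o["tool_rot"],o["contact_force"])
plan((.4295,-.232,.25,-97))
E
```

```text
[-2.02879733 -2.39716751 -0.02372957] [ 0.62450504 -0.08100016 -2.70054268]
now [0.6561 0.0439 0.1957] yaw 9.5 open 0.0228
(0.4295, -0.232, 0.25, -97) -> [-0.234, -0.2685, -0.0597] turn 106.5
```

move_arm --deltas '[-1,0,0,-0.045,0,-1,-0.016,-0.018,-0.06,8.5,-1,-0.036,-0.042,-0.06,17,-1,-0.058,-0.067,-0.06,25.5,-1,-0.08,-0.092,-0.06,34,-1,-0.105,-0.12,-0.06,42.5,-1,-0.13,-0.15,-0.06,51,-1,-0.155,-0.18,-0.06,59.5,-1,-0.18,-0.208,-0.06,68,-1,-0.205,-0.236,-0.06,76.5]'

```text
t: 35.85
tool_pos: [0.4554, -0.1989, 0.251]
tool_rot: [-3.071, -0.615, -0.018]
contact_force: [0.3, -0.3, -2.6]
opening: 0.0235
```

```bash
python3 - <<'E'
from h import *
o=get_obs();print(o["tool_rot"],o["contact_force"])
plan((.4295,-.232,.25,-97),(.4295,-.232,.125,-97))
E
```

```text
[-3.07054551 -0.61543822 -0.01795128] [ 0.30614158 -0.31452164 -2.55462083]
now [ 0.4554 -0.1989  0.251 ] yaw -67.3 open 0.0235
(0.4295, -0.232, 0.25, -97) -> [-0.0367, 0.0206, 0.0004] turn 29.7
(0.4295, -0.232, 0.125, -97) -> [-0.0383, 0.0215, 0.1254] turn 29.7
```

move_arm --deltas '[-1,-0.037,0.021,0,8.5,-1,-0.037,0.021,0,17,-1,-0.037,0.021,0,25,-1,-0.037,0.021,0,29.7,-1,-0.037,0.021,0,29.7,-1,-0.037,0.021,0.04,29.7,-1,-0.037,0.021,0.08,29.7,-1,-0.037,0.021,0.11,29.7,-1,-0.037,0.021,0.12,29.7,-1,-0.037,0.021,0.12,29.7]'

```text
t: 36.85
tool_pos: [0.4296, -0.2303, 0.1289]
tool_rot: [-3.121, 0.19, -0.009]
contact_force: [-0.2, 0.7, -2.6]
opening: 0.0235
```

```bash
python3 - <<'E'
from h import *
o=get_obs();print(o["tool_rot"],o["contact_force"])
plan((.4295,-.232,.109,-97))
im,T=snap("wrist","w19.png")
# yellow extents along rows and carrier (white) extents, in tub frame at rim height .05 / top z
hsv=cv2.cvtColor(im,cv2.COLOR_BGR2HSV)
y=((hsv[...,0]>20)&(hsv[...,0]<35)&(hsv[...,1]>120))
r=np.where(y.sum(1)>20)[0];print("yellow rows",r.min(),r.max())
for v in(r.min()+3,100,140,180):
    c=np.where(y[v])[0];w=np.where((hsv[v,:,2]>150)&(hsv[v,:,1]<60))[0];print(v,"yellow",c.min(),c.max(),onz("wrist",[(c.min(),v),(c.max(),v)],.05,T)[:,:2].round(3).tolist(),"white",(w.min(),w.max()) if len(w) else None)
E
```

```text
[-3.121312    0.18988211 -0.00871881] [-0.16595793  0.65177326 -2.61038516]
now [ 0.4296 -0.2303  0.1289] yaw -97.0 open 0.0235
(0.4295, -0.232, 0.109, -97) -> [0.0, 0.002, 0.0199] turn 0.0
yellow rows 41 348
44 yellow 165 511 [[0.547, -0.19], [0.521, -0.391]] white None
100 yellow 169 369 [[0.515, -0.186], [0.5, -0.309]] white (np.int64(413), np.int64(511))
140 yellow 173 365 [[0.49, -0.183], [0.475, -0.307]] white (np.int64(198), np.int64(511))
180 yellow 176 511 [[0.464, -0.179], [0.437, -0.402]] white (np.int64(200), np.int64(502))
```

move_arm --deltas '[-1,0,0.002,0.01,0,-1,0,0.002,0.017,0,-1,0,0.002,0.0185,0,0.5,0,0.002,0.0185,0,0.5,0,0.002,0.0185,0,0.5,0,0.002,0.0185,0,0.5,0,0.002,-0.03,0,0.5,0,0.002,-0.07,0,0.5,0,0.002,-0.11,0,0.5,0,0.002,-0.14,0]'

```text
t: 37.9
tool_pos: [0.4296, -0.2352, 0.2741]
tool_rot: [-3.125, 0.19, -0.018]
contact_force: [0.5, -0.7, -1.0]
opening: 0.0639
```

```bash
python3 - <<'E'
from h import *
o=get_obs();print(o["tool_rot"],o["contact_force"])
s,_=snap("scene","sc20.png")
# tab in scene: dark tab near; measure with current picture
plan((.33,.15,.26,-50),(.33,.35,.26,-6.6))
E
```

```text
[-3.12534949  0.19039601 -0.01824515] [ 0.45660585 -0.68240091 -0.97992194]
now [ 0.4313 -0.2365  0.2797] yaw -97.0 open 0.0638
(0.33, 0.15, 0.26, -50) -> [-0.1478, -0.3712, 0.0195] turn -47.0
(0.33, 0.35, 0.26, -6.6) -> [-0.1721, -0.5698, 0.0204] turn -90.4
```

move_arm --deltas '[0,-0.007,-0.048,0.01,-8.5,-1,-0.015,-0.096,0.02,-17,-1,-0.022,-0.143,0.02,-25.5,-1,-0.029,-0.191,0.02,-34,-1,-0.036,-0.239,0.02,-42.5,-1,-0.044,-0.287,0.02,-51,-1,-0.051,-0.335,0.02,-59.5,-1,-0.058,-0.382,0.02,-68,-1,-0.089,-0.42,0.02,-76.5,-1,-0.12,-0.46,0.02,-85]'

```text
t: 38.95
tool_pos: [0.3677, 0.2359, 0.2604]
tool_rot: [2.429, 1.98, 0.028]
contact_force: [1.5, 0.2, 0.2]
opening: 0.0004
```

```bash
python3 - <<'E'
from h import *
o=get_obs();print(o["tool_rot"],o["contact_force"])
plan((.335,.354,.26,-6.6))
im,T=snap("wrist","w21.png")
E
```

```text
[2.42853389 1.97959737 0.02771503] [1.54481866 0.22549473 0.21279619]
now [0.3677 0.2359 0.2604] yaw -11.6 open 0.0004
(0.335, 0.354, 0.26, -6.6) -> [0.1091, -0.0559, 0.0004] turn -5.0
```

move_arm --deltas '[-1,0.036,-0.028,0,-5,-1,0.07,-0.055,0,-5,-1,0.109,-0.056,0,-5,-1,0.109,-0.056,0.04,-5,-1,0.109,-0.056,0.08,-5,-1,0.109,-0.056,0.12,-5,-1,0.109,-0.056,0.155,-5,-1,0.109,-0.056,0.17,-5,-1,0.109,-0.056,0.17,-5]'

```text
t: 39.9
tool_pos: [0.3302, 0.3589, 0.0875]
tool_rot: [2.331, 2.102, 0.018]
contact_force: [-0.6, -0.5, 0.5]
opening: -0.0004
```

```bash
python3 - <<'E'
from h import *
o=get_obs();print(o["tool_rot"],o["contact_force"])
plan((.47,.338,.09,-6.6))
E
```

```text
[2.33136419 2.10150442 0.01788597] [-0.64848512 -0.47693541  0.51657076]
now [0.3302 0.3589 0.0875] yaw -5.9 open -0.0004
(0.47, 0.338, 0.09, -6.6) -> [-0.0063, 0.1412, -0.0012] turn 0.7
```

move_arm --deltas '[-1,-0.004,0.01,-0.002,0.7,-1,-0.004,0.02,-0.002,0.7,-1,-0.004,0.03,-0.002,0.7,-1,-0.004,0.04,-0.002,0.7,-1,-0.004,0.05,-0.002,0.7,-1,-0.005,0.06,-0.002,0.7,-1,-0.005,0.07,-0.002,0.7]'

```text
t: 40.6
tool_pos: [0.4001, 0.3468, 0.0903]
tool_rot: [2.345, 2.088, 0.018]
contact_force: [-3.2, 1.9, 2.4]
opening: -0.0
```

move_arm --deltas '[-1,0,0.01,0,0,-1,0,0.02,0,0,-1,0,0.03,0,0,-1,0,0.04,0,0,-1,0,0.048,0,0,-1,0,0.054,0,0,-1,0,0.06,0,0]'

```text
t: 41.3
tool_pos: [0.4584, 0.3399, 0.0903]
tool_rot: [-2.346, -2.088, -0.012]
contact_force: [-26.4, 6.1, 15.0]
opening: -0.0002
```

```bash
python3 - <<'E'
from h import *
o=get_obs();print(o["tool_rot"],o["contact_force"])
s,_=snap("side","s22.png")
f=lambda x,y:(160+x/3,110+y/3)
plan((.49,.336,.0903,-6.6))
E
```

```text
[-2.34558833 -2.08795774 -0.01213548] [-26.37256188   6.14213129  14.96837286]
now [0.4582 0.34   0.0904] yaw -6.7 open -0.0004
(0.49, 0.336, 0.0903, -6.6) -> [-0.0003, 0.032, 0.0002] turn -0.1
```

move_arm --deltas '[-1,0,-0.01,0,0,-1,0,-0.04,0,0,-1,0,-0.08,0,0,-1,0,-0.08,-0.04,0,-1,0,-0.08,-0.08,0,-1,0,-0.08,-0.12,0,-1,0,-0.08,-0.165,0,-1,0,-0.08,-0.17,0,-1,0,-0.08,-0.17,0]'

```text
t: 42.25
tool_pos: [0.3796, 0.3484, 0.2627]
tool_rot: [-2.347, -2.088, -0.018]
contact_force: [-1.0, 0.3, 0.0]
opening: -0.0002
```

```bash
python3 - <<'E'
from h import *
w,T=snap("wrist","w23.png");a,_=snap("scene","sc23.png");s,_=snap("side","s23.png")
print(T[:3,3],get_obs()["contact_force"])
A=cv2.resize(a[50:310,70:470],(400,260));S=cv2.resize(s[115:255,165:365],(400,280),interpolation=2)
W=cv2.resize(w,(400,300));C=cv2.resize(a[150:300,300:460],(400,300)[::1],interpolation=2)
out=np.zeros((600,800,3),np.uint8);out[:260,:400]=A;out[:280,400:]=S;out[300:,:400]=W;out[300:,400:]=C
cv2.imwrite("pics/m23.png",out)
E
```

```text
[0.3795715  0.34841637 0.26266512] [-0.25133187 -0.29164682 -0.4371206 ]
```

View pics/m23.png

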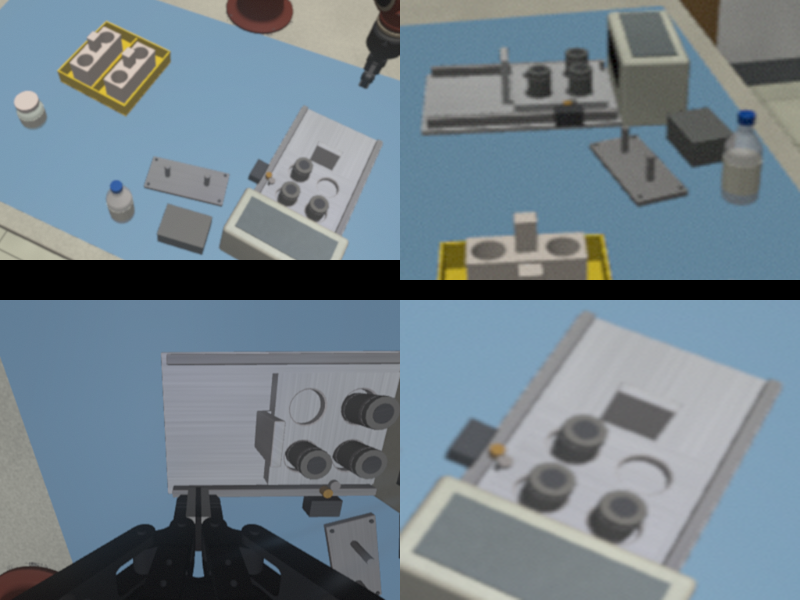

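The last view shows both carriers upright in separate bays, three upright capsules and the tray pushed in under the roller. I'll check numerically how far in it is.

```bash
python3 - <<'E'
from h import *
T=np.load("pics/w23.png.npy");b=cv2.GaussianBlur(cv2.cvtColor(cv2.imread("pics/w23.png"),6),(3,3),0)
p=onz("wrist",[(390,134)],.039,T)[0,:2];c=circ(b,T,p,.039,.02,.031);print(p,c)
d=np.array([.9934,-.115])
print("slide from w5 pocket1:",(c[0]-[.4386,.3801])@d)
q=onz("wrist",[(320*1.28,160*1.28)],.084,T)[0,:2];k=circ(b,T,q,.084,.008,.018,.7);print("cap p0",k,"slide rel to w17",(k[0]-[.4418,.3057])@d)
q=onz("wrist",[(370*1.28,160*1.28)],.084,T)[0,:2];k=circ(b,T,q,.084,.008,.018,.7);print("cap p2",k,"slide rel to w17",(k[0]-[.5166,.297])@d)
E
```

```text
[0.53977024 0.37074018] (array([0.5419446 , 0.36736332]), np.float64(0.0270627559683065), 66)
slide from w5 pocket1: 0.10412724450828238
cap p0 (array([0.54216037, 0.30137035]), np.float64(0.017622638732052266), 37) slide rel to w17 0.10019589674116972
cap p2 (array([0.60942207, 0.29356921]), np.float64(0.01770843582712084), 41) slide rel to w17 0.09260398223336747
```

The tray is at about 0.104, so not past the click (0.110). Pushing again, further and slowly.

move_arm --deltas '[-1,0,0,0.045,0,-1,0,0,0.09,0,-1,0,0,0.135,0,-1,0,0,0.172,0,-1,0,0.02,0.172,0,-1,0,0.04,0.172,0,-1,0,0.06,0.172,0,-1,0,0.07,0.172,0,-1,0,0.075,0.172,0,-1,0,0.075,0.172,0]'

```text
t: 43.4
tool_pos: [0.449, 0.3388, 0.0843]
tool_rot: [-2.343, -2.083, 0.009]
contact_force: [-9.6, -0.7, 4.7]
opening: -0.0001
```

move_arm --deltas '[-1,0,0.004,-0.003,0,-1,0,0.008,-0.004,0,-1,0,0.012,-0.004,0,-1,0,0.016,-0.004,0,-1,0,0.018,-0.004,0,-1,0,0.018,-0.004,0]'

```text
t: 44.0
tool_pos: [0.4537, 0.3377, 0.0866]
tool_rot: [-2.326, -2.071, 0.051]
contact_force: [-49.7, 1.5, 31.3]
opening: -0.0002
```

move_arm --deltas '[-1,0,-0.02,0,0,-1,0,-0.03,0,0,-1,0,-0.03,-0.045,0,-1,0,-0.03,-0.09,0,-1,0,-0.03,-0.135,0,-1,0,-0.03,-0.18,0,-1,0,0.01,-0.18,0,-1,0,0.045,-0.18,0,-1,0,0.045,-0.18,0,-1,0,0.045,-0.18,0]'

```text
t: 45.0
tool_pos: [0.506, 0.3323, 0.2634]
tool_rot: [-2.327, -2.069, 0.053]
contact_force: [0.1, 1.1, 0.5]
opening: 0.0001
```

```bash
python3 - <<'E'
from h import *
im,T=snap("wrist","w24.png");b=cv2.GaussianBlur(cv2.cvtColor(im,6),(3,3),0);snap("scene","sc24.png");snap("side","s24.png")
print(T[:3,3],T[:3,2],get_obs()["contact_force"])
d=np.array([.9934,-.115])
for s in(.105,.11,.12):
  print("slide guess",s)
  for c in((.4386,.3801),(.5131,.3716)):
    g=np.array(c)+s*d; 
    if s==.11 and c[0]<.45: print(" px",proj("wrist",[(*g,.039)],T))
    print(" p",g,circ(b,T,g,.039,.02,.031))
for n,c in(("p0",(.4313,.3068)),("p2",(.5061,.2983)),("p3",(.5128,.3715))):
  for s in(.105,.115):
    g=np.array(c)+s*d;k=circ(b,T,g,.084,.008,.018,.7);print(n,s,k,"slide",(k[0]-np.array(c))@d)
E
```

```text
[0.50602215 0.3323121  0.26336657] [-0.04362651 -0.00261355 -0.99904449] [-0.11176845 -0.43219843  0.59773713]
slide guess 0.105
 p [0.542907 0.368025] (array([0.54367994, 0.36792383]), np.float64(0.027304700924398996), 80)
 p [0.617407 0.359525] (array([0.62336289, 0.35429097]), np.float64(0.027922761904699486), 85)
slide guess 0.11
 px [[294.53921386 132.07474898]]
 p [0.547874 0.36745 ] (array([0.54355493, 0.36796347]), np.float64(0.02731299994235969), 79)
 p [0.622374 0.35895 ] (array([0.62325123, 0.35436513]), np.float64(0.02821287634253824), 75)
slide guess 0.12
 p [0.557808 0.3663  ] (array([0.54435639, 0.3679016 ]), np.float64(0.027027649353392007), 54)
 p [0.632308 0.3578  ] (array([0.62250432, 0.35376432]), np.float64(0.028375780851795065), 58)
p0 0.105 (array([0.53746835, 0.2948635 ]), np.float64(0.014014927091567084), 82) slide 0.10684033699319957Traceback (most recent call last):
  File "<stdin>", line 13, in <module>
  File "h.py", line 38, in circ
    d=np.abs(np.gradient(v));k=np.where(d>thr*d.max())[0][-1]
                               ~~~~~~~~~~~~~~~~~~~~~~~~~~^^^^
IndexError: index -1 is out of bounds for axis 0 with size 0
```

```bash
python3 - <<'E'
from h import *
g=lambda x,y:(160+x/3,110+y/3);f=lambda x,y:(110+x/2.28,60+y/2.28)
np.set_printoptions(precision=3,suppress=True)
print("front -y bottom corner",onz("side",[g(348,198)],0),"top?",[onz("side",[g(345,105)],z)[0] for z in(.1,.13,.16)])
print("tri top corner",tri(ray("side",g(345,105)),ray("scene",f(475,410))))
T=np.load("pics/w5.png.npy")
# black slot in the front face (w5), assume plane: rows
print("w5 slot corners on z=.02..",[onz("wrist",[p],z,T)[0] for p,z in(((420,190),.09),((450,205),.09),((355,290),.03))])
d=np.array([.9934,-.115])
# intensity along the tray axis in scene image now: profile through p1-p3 line at z=.039 and slide guess
s=cv2.cvtColor(cv2.imread("pics/sc24.png"),6)
for n,c in(("p0",(.4313,.3068)),("p2",(.5061,.2983)),("p3",(.5128,.3715))):
    p=np.array(c)+.106*d;print(n,p,"scene px of cap top",proj("scene",[(*p,.084)]).round(0),"side",proj("side",[(*p,.084)]).round(0))
E
```

```text
front -y bottom corner [[0.676 0.217 0.   ]] top? [array([0.683, 0.268, 0.1  ]), array([0.667, 0.205, 0.13 ]), array([0.651, 0.142, 0.16 ])]
tri top corner (array([0.671, 0.201, 0.129]), np.float64(0.010396409749632973))
w5 slot corners on z=.02.. [array([0.67 , 0.392, 0.09 ]), array([0.703, 0.382, 0.09 ]), array([0.67 , 0.233, 0.03 ])]
p0 [0.537 0.295] scene px of cap top [[374. 215.]] side [[234. 149.]]
p2 [0.611 0.286] scene px of cap top [[361. 240.]] side [[255. 149.]]
p3 [0.618 0.359] scene px of cap top [[391. 255.]] side [[252. 140.]]
```

```bash
python3 - <<'E'
from h import *
np.set_printoptions(precision=4,suppress=True)
def org(fn,reg):
    im=cv2.imread("pics/"+fn);h=cv2.cvtColor(im,cv2.COLOR_BGR2HSV);m=(h[...,0]>8)&(h[...,0]<20)&(h[...,1]>110)&(h[...,2]>100)
    x0,y0,x1,y1=reg;M=np.zeros_like(m);M[y0:y1,x0:x1]=m[y0:y1,x0:x1];y,x=np.where(M);return len(x),(x.mean(),y.mean()) if len(x) else None
o={}
for fn,reg in(("w7.png",(240,260,310,310)),("w23.png",(390,220,460,270)),("w24.png",(150,150,511,330)),("scene0.png",(320,205,360,240)),("sc24.png",(320,205,360,240)),("s24.png",(225,150,270,185))):
    o[fn]=org(fn,reg);print(fn,o[fn])
R=lambda fn:ray("scene" if fn[:2]in("sc",) else "side" if fn[0]=="s" else "wrist",o[fn][1],np.load(f"pics/{fn}.npy") if fn[0]=="w" else None)
for a,b in(("w7.png","sc24.png"),("w23.png","sc24.png"),("w24.png","sc24.png")):
    try: print(a,b,tri(R(a),R(b)))
    except Exception as e: print(a,e)
# grey knob: local gray patches
for fn,(u,v) in(("w7.png",(207,262)),("w23.png",(429,237)),("sc24.png",(341,231)),("scene0.png",(360,199))):
    g=cv2.cvtColor(cv2.imread("pics/"+fn),6);print(fn);print(g[v-6:v+7,u-8:u+9])
E
```

```text
w7.png (87, (np.float64(271.4942528735632), np.float64(288.42528735632186)))
w23.png (87, (np.float64(419.28735632183907), np.float64(247.68965517241378)))
w24.png (97, (np.float64(326.5154639175258), np.float64(245.0)))
scene0.png (18, (np.float64(338.5), np.float64(224.77777777777777)))
sc24.png (15, (np.float64(338.4), np.float64(224.4)))
s24.png (2, (np.float64(249.5), np.float64(166.0)))
w7.png sc24.png (array([0.5752, 0.2251, 0.0447]), np.float64(0.0031585082375185595))
w23.png sc24.png (array([0.5756, 0.2252, 0.0463]), np.float64(0.0026249242892908775))
w24.png sc24.png (array([0.5754, 0.2252, 0.0454]), np.float64(0.003020558863141145))
w7.png
[[152 149 148 149 150 150 144 133 124 122 124 125 129 138 149 153 152]
 [154 149 150 150 147 133 118  98  81  78  78  76  88 109 131 149 153]
 [151 148 148 149 136 104  83  77  77  73  69  64  65  73  99 133 152]
 [127 132 140 141 115  85  85  97 102 100  97  89  77  65  71 105 144]
 [ 87  98 109 115 100  98 109 119 121 121 120 115 104  87  69  85 129]
 [ 63  68  75  88 105 117 120 123 124 122 122 122 119 110  88  78 114]
 [ 62  64  70  
[... 2582 characters left out ...]
142 134 134 141 150 149 149 152 159 169 174 176 177 178 178]
 [145 143 137 129 131 137 142 145 145 146 152 163 171 175 175 176 178]
 [144 140 132 127 126 126 134 141 144 145 149 161 170 174 176 175 176]
 [142 135 129 126 114 106 117 131 137 138 145 161 173 175 177 176 175]
 [138 131 135 133 105  92 100 113 119 129 143 162 174 177 176 176 176]
 [134 136 150 145 112  95 112 122 127 139 156 170 175 176 176 176 176]
 [135 148 167 160 128 118 141 156 159 163 171 174 176 176 176 177 176]
 [139 161 175 170 150 144 163 173 174 174 175 176 176 175 176 175 174]
 [148 171 180 178 169 168 172 175 176 175 175 177 176 175 172 167 159]
 [160 176 181 180 178 176 176 175 175 175 176 175 174 170 161 148 133]]
```

```bash
python3 - <<'E'
from h import *
np.set_printoptions(precision=4,suppress=True)
T7,T23=[np.load(f"pics/{n}.png.npy") for n in("w7","w23")];d=np.array([.9934,-.115])
O=np.array([.5754,.2252])
g,e=tri(ray("wrist",(429,238),T23),ray("scene",(342,230)));print("peg after",g,e,"past roller along axis",(g[:2]-O)@d,"across",(g[:2]-O)@[.115,.9934])
for z in(.042,.046,.05):
    a=onz("wrist",(208,265),z,T7)[0];b=onz("wrist",(429,238),z,T23)[0];o=onz("wrist",(419.3,247.7),z,T23)[0];s0=onz("scene",(360,197.5),z)[0];s1=onz("scene",(342,230),z)[0]
    print(z,"w7 peg->roller",(a[:2]-O)@d,"w23 peg-roller",(b[:2]-o[:2])@d,"travel w7->w23",(b-a)[:2]@d,"scene travel from start",(s1-s0)[:2]@d)
E
```

```text
peg after [0.5865 0.2379 0.047 ] 0.0020587426476448532 past roller along axis 0.00955323818296651 across 0.013896982919022817
0.042 w7 peg->roller -0.08628284313537579 w23 peg-roller 0.009893882262255023 travel w7->w23 0.09923888583021301 scene travel from start 0.10721764285851242
0.046 w7 peg->roller -0.08638058630238357 w23 peg-roller 0.00977705344010628 travel w7->w23 0.09672587716925174 scene travel from start 0.10680634544774865
0.05 w7 peg->roller -0.08647832946939132 w23 peg-roller 0.009660224617957423 travel w7->w23 0.09421286850829026 scene travel from start 0.1063950480369849
```

The peg on the tray sits 9.7 mm past the roller, just what "home" should be (0.120 against the click at 0.110). The hard stop agrees, so the tray evidently started about 13 mm in. The arm is clear, so after a quick check of the bystanders I'll hand in.

```bash
python3 - <<'E'
from h import *
a=cv2.imread("pics/scene0.png");b=get_image("scene")[:,:,::-1];cv2.imwrite("pics/scF.png",b)
for n,(x0,y0,x1,y1) in dict(bottle=(172,228,208,268),jar=(82,138,118,174),box=(225,250,285,303),stand=(212,205,300,253)).items():
    print(n,"mean diff",np.abs(a[y0:y1,x0:x1].astype(int)-b[y0:y1,x0:x1]).mean().round(2))
h=cv2.cvtColor(b,cv2.COLOR_BGR2HSV);m=((h[...,2]>170)&(h[...,1]<60)).astype(np.uint8)[65:165,120:245]
print("white in tub px",m.sum(),get_obs()["contact_force"])
order.finish_job()
E
```

```text
bottle mean diff 4.28
jar mean diff 4.53
box mean diff 3.84
stand mean diff 4.36
white in tub px 1135 [-1.15288734  0.37886449  0.57936896]
the job is handed in; nothing more can be done
```

I handed in the job after about 45 s of robot time, with everything placed as asked. Three capsules were present: two in the carrier nearer the robot and one in the other.

- **Capsules:** I set each carrier over the ejector posts, and each of the three capsules now stands upright in its own pocket. The first one jammed on the pocket rim and tilted about 5° in the grip. I lifted it, shifted it and reseated it; that pushed the tray in by about 10 mm before its turn.
- **Carriers:** Both are empty and upright in the tub, one in each bay.
- **Tray:** I pushed it home. The first push met about 26 N and a second, made to be sure, about 50 N at the fingers. That 50 N is above the 40 N limit stated for the arm and gripper body. It was the fingers that I meant to press on the tab, but the upward force suggests a sloped part of the gripper touched the tab's top edge.
- **Other objects:** The last picture showed both carriers in the tub and the three capsules upright. The bottle, jar, grey box and stand matched the first image, and the arm was clear with no contact.

**Checks that disagreed:** The pockets moved only about 0.106 m from where I first measured them, which would put the tray short of the 0.110 click. However, the tray's peg sits about 10 mm past the spring roller and the tray is hard against its stop, which matches fully home. I took that as the better evidence and concluded that the tray had started about 13 mm in.

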